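Fetch the varnish bottle from behind the others in the bottle tray

TASK

The small pink varnish bottle stands at the back of the blue tray, hemmed in by the white jar with the red lid, the amber jar with the white lid and the black oil bottle. First set those three aside, standing on the black rubber mat, then stand the varnish bottle in the middle of the cork coaster, and only then put each of the three back in the tray, on the very mark where it stood at the start. Keep everything upright and leave the solder reel, the rosin tin and the tape measure where they are.

Things in the scene. Friction and masses are not known exactly. Their poses are not given: they have to be found in the camera images.
- bottle_tray: Blue tray, fixed, 130 (x) x 160 (y) mm, floor 4 mm thick, lip 4 mm wide, 12 mm high. Origin: centre of its underside; its -x side faces the robot, within 9 degrees. White rings on the floor: three of 50 mm at (-31, 0), (20, 46), (20, -46) mm, on which the jars and the oil bottle stand, one each (which on which varies); one of 28 mm at (32, 0), the varnish bottle's (within 3 mm).
- side_mat: Black square rubber mat, fixed flat on the desk, 144 x 144 mm, 4 mm thick; origin: centre of its underside. Empty at the start; room for the three about 90 mm apart.
- cork_coaster: Round cork coaster, fixed flat on the desk, 70 mm diameter, 5 mm thick; origin: centre of its underside. Empty at the start. Beware of the desk lamp: its shade hangs 0.43 m above the desk, over x beyond 0.57 m and y -0.30 to -0.18 m; keep the wrist clear of it.
- paste_jar: Upright white plastic jar with a red lid, 46 mm diameter, 100 mm high; straight sides up to about 75 mm (grasp there, at about 65 mm). About 0.15 kg. Origin: centre of its underside.
- oil_bottle: The upright black oil bottle in the tray (a like one, fixed, stands far back on the right), orange label, pointed black nozzle, 110 mm high; body 38 mm diameter up to 72 mm (grasp its upper part, at about 60 mm), nozzle under 18 mm thick from 80 to 110 mm. About 0.08 kg. Origin: centre of its underside.
- flux_jar: Upright slim amber glass jar with a white lid, 36 mm diameter, 115 mm high; straight sides up to 90 mm (grasp there, at about 75 mm). About 0.12 kg. Origin: centre of its underside.
- varnish_bottle: Small upright pink glass bottle with a tall cream cap, 56 mm high; bottle 23 mm diameter up to 27 mm, the cap 15 mm diameter from 27 to 56 mm (grasp it there). About 0.03 kg. Origin: centre of its underside.
- solder_reel: Bystander: upright reel of grey solder wire with cream flanges, about 90 mm across and 84 mm high; origin: centre of its underside. Leave it alone.
- rosin_tin: Bystander: round cream tin of brown rosin, open, 67 mm diameter, 42 mm high; origin: centre of its underside. Leave it alone.
- tape_measure: Bystander: white tape measure with a green disc, standing on edge, 28 x 61 mm, 50 mm high; origin: centre of its underside. Leave it alone.
Things that resemble listed ones, but are neither listed nor needed, are in the scene too. What is shaped like the flux_jar but yellow is not meant.

How it is judged:
By the outcome, as a careful person would: the job done as asked, in the order asked, and still so for the second after the job is handed in, with the robot touching nothing.
It also fails if it takes over 131 s, if anything falls off the work surface, if the arm or the gripper's body presses on something with over 40 N, if the wrist force passes 120 N, or if a joint passes its speed limit or range.

ROBOT

A 6-joint arm with a two-finger parallel gripper is mounted at the origin on a cart in front of the work surface, level with it; the furniture and walls round the work are solid. World frame = base frame: x ahead of the robot, y to its left, z up, the work surface at z = 0. Lengths are in m, angles in rad, forces in N, time in s.
With the tool pointing down it reaches from about 0.3 to 0.775 m from the base axis. Payload 14.6 kg.
Tool frame: the origin (TCP) lies at the very end of the fingers, on their centre line; the grasp point (between the pads) lies 19 mm behind it (pinch_z is the distance from the TCP to the grasp point, in m); z points along the fingers, y is the line along which they close (so a half turn about z gives the same grasp; the last joint's range is limited). The gripper opens to 85 mm and grips with 20 to 120 N. Pads are 22 mm wide; open, the fingers measure 114 mm over their backs; the gripper's body (76 mm by 85 mm) begins 54 mm behind the grasp point. The pads swing forward as they close: fully open they stand 13 mm farther back than shut.
Start: joints at [1.262, 0.3, 1.521, -0, 1.321, -0.067], TCP at [0.132, 0.534, 0.231] pointing down, gripper open.
Joint ranges: [-3.03, 3.03], [-0.79, 2.21], [0.23, 2.52], [-1.04, 4.18], [0, 3.07], [-2.55, 2.55]. Speed limits (rad/s): [2.22, 2.22, 2.57, 3.14, 3.14, 3.14].

INTERFACE

Orientations are given as a 3x3 rotation matrix whose columns are the frame's x, y, z axes.
In Python, from station import * gives the robot as it stands. The module is installed in compiled form; this text tells all that it offers.
- The arm moves only by the tool play_rows, never from a script. Its argument "commands" is a list that holds one entry, the list of rows, each a list of 7 numbers: the shift along the tool's x, y, z in normalised numbers (1 is 0.8 m), then the turn, a rotation vector about the tool's x, y, z in shares of pi rad (1.0 is pi rad), then the closure, from -1 (fully open) to 1 (shut). In form: [[[dx, dy, dz, wx, wy, wz, hand], ...]]. A call has exactly 5 rows; each row is the pose to reach, as a shift and turn from the pose commanded when the call began, along the tool's axes at that moment; what a row does not reach only later rows make up. A row lasts 1/10 s, in which the tool goes at most 50 mm and 8.59 degrees, less where a joint would pass 70% of its speed; a pose out of reach is approached as far as the arm can. Shift and turn numbers lie between -1 and 1, and a call with a number outside is refused. A call with a gripper value outside its range is refused whole. The fingers move at their own pace and stop on an object; "grip_force" is the grip in N (left out, the last holds). Time passes only in rows, so rows that repeat a pose let the fingers close, or fill a call up. It gives the time, the measured TCP pose, the force, the opening and the grip force at its end, in the units of the state.
- sense(): the state, without advancing time (a new reading comes with each control period).
- camera(name): name is "side" or "top"; returns the picture (384x512x3 uint8, red, green, blue); there is no depth.
- camera_params(name): a dict with "fx", "fy", "cx", "cy" (pixels), "R" (3x3) and "t" (3): a world point X has camera coordinates R X + t. Camera axes: x right, y down, z forward; pixel columns grow to the right and rows downward; lengths in m; the calibration is good to about 2 mm. A picture is of the moment at which its call begins. camera_params takes no time and is no camera call.
- close_job(): hands the job in; it is judged then, once.
The state is a dict: "t": time; "joint_positions": joint angles; "joint_velocities": joint speeds; "joint_torque": joint torques, N m; "position": TCP position; "ee_rot": TCP orientation; "wrist_force": force on the tool from outside, world axes, zero at the start; "moment": the same for the moment, N m; "grip_width": finger opening in m; "grip_force": force on a finger pad.
Only numpy, scipy, OpenCV 4.12 (cv2) and the standard library are available. Lean on these libraries where they do the work, as an engineer would, in place of code of your own. Each camera call takes 0.05 s, during which the arm holds its last target. There are 200 camera calls.

## Working session

There is one attempt and no reset: what is moved stays moved. The work goes in short steps, Python scripts to look and compute and a tool call to move; the robot and the scene stay as the last step left them, time stands still between calls to the robot, and variables do not carry over. Pictures are saved under pics/ and viewed, at most 14 in all, crops included, and the job is handed in when it is done.

Besides the shell and the picture viewer there is one more tool, called after ">>>" as a command line: name --argument value ..., lists and objects as JSON in quotes. play_rows: Moves the arm, as the interface text tells. Its arguments: {"type":"object","properties":{"commands":{"type":"array","items":{"type":"array","items":{"type":"array","items":{"type":"number"}}}},"grip_force":{"type":"number"}},"required":["commands"]}

```bash
mkdir -p pics
python3 - <<'E'
from station import *
import cv2
for n in("top","side"):
    cv2.imwrite(f"pics/{n}0.png",cv2.resize(camera(n),(800,600),interpolation=cv2.INTER_CUBIC)[:,:,::-1])
    p=camera_params(n);print(n,{k:(v.tolist() if hasattr(v,'tolist') else v) for k,v in p.items()})
s=sense();print(s["t"],s["position"],s["ee_rot"],s["grip_width"])
E
```

```text
top {'fx': 351.90090049880615, 'fy': 351.90090049880615, 'cx': 258.32548022205833, 'cy': 191.5736770089649, 'R': [[0.022931076555877096, -0.9997341168231182, 0.0024210303362058715], [-0.9851142763759669, -0.023008280577413668, -0.170353988814838], [0.17036439830035927, 0.001521408811376356, -0.9853799557059123]], 't': [-0.10823121268757076, 0.4754447574237255, 1.0334203680132503]}
side {'fx': 458.464906753467, 'fy': 458.464906753467, 'cx': 258.3275939999049, 'cy': 187.46794740731036, 'R': [[0.998397276754436, 0.055135468504133, 0.012765495766143638], [0.03093254212202167, -0.34274088112353407, -0.938920585696433], [-0.04739256911368096, 0.9378106250834938, -0.3438970425480739]], 't': [-0.49530634528870077, -0.008040627224832158, 1.3623184240134398]}
0.1 [0.13161787 0.53381105 0.23076513] [[-9.70912101e-01  2.39435973e-01 -3.26100304e-04]
 [ 2.39436182e-01  9.70911605e-01 -9.84514679e-04]
 [ 8.08863393e-05 -1.03395743e-03 -9.99999462e-01]] 0.08506379324918863
```

View pics/top0.png

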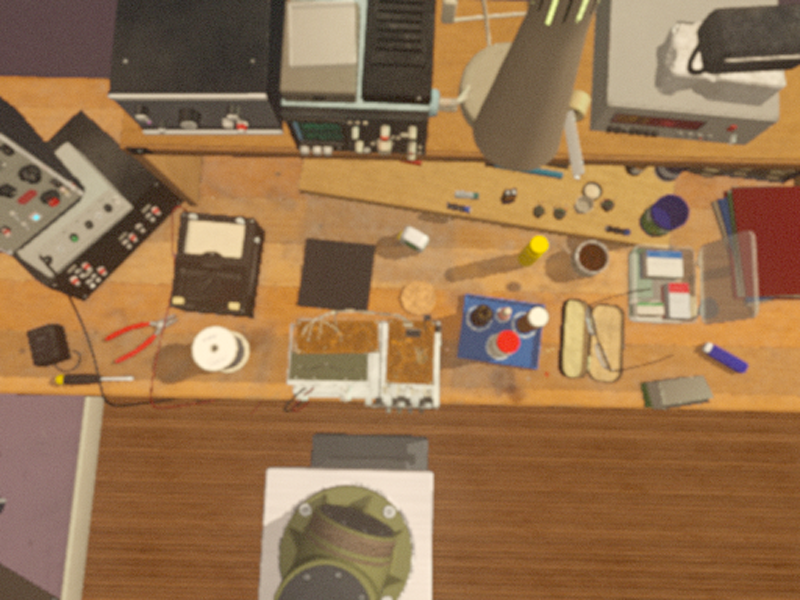

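View pics/side0.png

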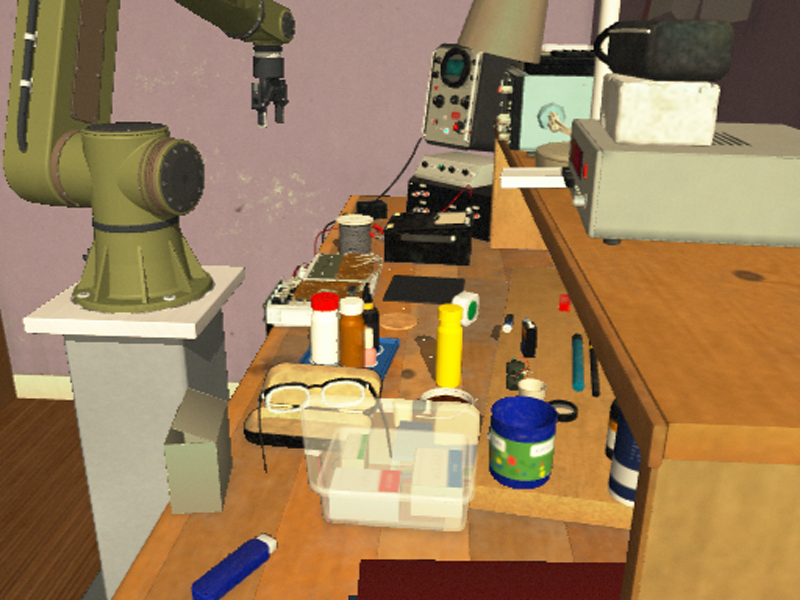

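```bash
cat > h.py <<'E'
from station import *
import cv2,numpy as np
def ray(n,uv,z):
    p=camera_params(n);R=np.array(p["R"]);t=np.array(p["t"])
    c=-R.T@t;d=R.T@np.array([(uv[0]-p["cx"])/p["fx"],(uv[1]-p["cy"])/p["fy"],1])
    return c+d*(z-c[2])/d[2]
def proj(n,X):
    p=camera_params(n);c=np.array(p["R"])@np.array(X)+np.array(p["t"])
    return np.array([p["fx"]*c[0]/c[2]+p["cx"],p["fy"]*c[1]/c[2]+p["cy"]])
def big(m,box):
    x0,y0,x1,y1=box;k=np.zeros(m.shape,np.uint8);k[y0:y1,x0:x1]=m[y0:y1,x0:x1]
    cs,_=cv2.findContours(k,cv2.RETR_EXTERNAL,cv2.CHAIN_APPROX_NONE)
    return max(cs,key=cv2.contourArea)
def ctr(c):
    m=cv2.moments(c);return np.array([m["m10"],m["m01"]])/m["m00"]
E
python3 - <<'E'
from h import *
np.set_printoptions(precision=4,suppress=True)
im=camera("top");cv2.imwrite("pics/raw_top.png",im[:,:,::-1]);cv2.imwrite("pics/raw_side.png",camera("side")[:,:,::-1])
hsv=cv2.cvtColor(im,cv2.COLOR_RGB2HSV);H,S,V=[hsv[...,i].astype(int) for i in range(3)]
def rect(m,box,z):
    c=big(m.astype(np.uint8),box)
    w=np.array([ray("top",q,z)[:2] for q in cv2.convexHull(c)[:,0]+0.0],np.float32)
    return cv2.minAreaRect(w*1000)
print("tray",rect((H>100)&(H<130)&(S>100),(285,180,355,245),.012))
print("mat",rect((V<75),(185,148,245,202),.004))
c=big(((S<60)&(V>150)).astype(np.uint8),(330,190,355,215));print("wlid",cv2.boundingRect(c),ray("top",ctr(c),.115))
c=big((((H<8)|(H>172))&(S>170)).astype(np.uint8),(305,200,345,235));print("rlid",cv2.boundingRect(c),ray("top",ctr(c),.100))
crop=lambda x0,y0,x1,y1,f:cv2.resize(im[y0:y1,x0:x1],None,fx=f,fy=f,interpolation=cv2.INTER_CUBIC)
a=crop(240,170,360,245,6)
cv2.imwrite("pics/c1.png",a[:,:,::-1])
for n,uv,z in[("cork",(418/1.5625,298/1.5625),.005),("rosin",(590/1.5625,258/1.5625),.042),("yellow",(538/1.5625,243/1.5625),.115),("tape",(413/1.5625,238/1.5625),.05),("reel",(218/1.5625,350/1.5625),.08),("boxTR",(440/1.5625,320/1.5625),.05),("boxBL",(290/1.5625,320/1.5625),.05)]:print(n,ray("top",uv,z))
E
```

```text
tray ((384.59783935546875, -323.94287109375), (52.66132354736328, 52.633235931396484), 85.49108123779297)
mat ((470.2020568847656, 32.8793830871582), (0.0, 0.0), 0.0)
wlid (339, 195, 12, 15) [ 0.4406 -0.3403  0.115 ]
rlid (318, 212, 14, 14) [ 0.3946 -0.2873  0.1   ]
cork [ 0.4874 -0.1261  0.005 ]
rosin [ 0.5693 -0.4641  0.042 ]
yellow [ 0.5766 -0.3435  0.115 ]
tape [ 0.5996 -0.1129  0.05  ]
reel [0.3679 0.244  0.08  ]
boxTR [ 0.4375 -0.1681  0.05  ]
boxBL [0.4308 0.1204 0.05  ]
```

View pics/c1.png

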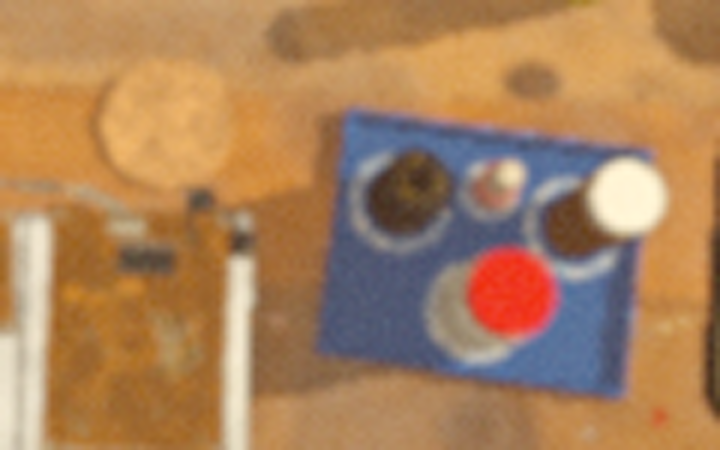

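```bash
cat >> h.py <<'E'
def hsvtop(im):
    h=cv2.cvtColor(im,cv2.COLOR_RGB2HSV);return [h[...,i].astype(int) for i in range(3)]
def sub(box,m):
    x0,y0,x1,y1=box;ys,xs=np.nonzero(m[y0:y1,x0:x1]);return np.stack([xs+x0,ys+y0],1)
def rectw(pts,z):
    q=cv2.convexHull(pts.astype(np.int32))[:,0]
    w=np.array([ray("top",p,z)[:2] for p in q+0.0],np.float32)
    return cv2.minAreaRect(w*1000)
E
python3 - <<'E'
from h import *
np.set_printoptions(precision=4,suppress=True)
im=cv2.imread("pics/raw_top.png")[:,:,::-1].copy();H,S,V=hsvtop(im)
m=((H>100)&(H<130)&(S>90)).astype(np.uint8);m=cv2.morphologyEx(m,cv2.MORPH_CLOSE,np.ones((3,3)))
m=cv2.morphologyEx(m,cv2.MORPH_OPEN,np.ones((3,3)))
r=rectw(sub((285,180,355,245),m),.012);print("tray",r)
# four-corner homography from viewed crop
cc=np.array([[347,108],[655,150],[622,396],[320,352]])/6+[240,170]-.4
w=np.array([ray("top",p,.012)[:2] for p in cc]);print(w,w.mean(0))
m=(V<70).astype(np.uint8);m=cv2.morphologyEx(m,cv2.MORPH_OPEN,np.ones((3,3)))
print("mat",rectw(sub((185,148,245,202),m),.004))
for p in [(307,240),(374,242),(370,311),(299,307)]:print(ray("top",np.array(p)/1.5625-.2,.004))
print("cork",ray("top",np.array([167,124])/6+[240,170]-.4,.005))
E
```

```text
tray ((422.2789306640625, -286.3973083496094), (131.77296447753906, 130.39199829101562), 89.04853820800781)
[[ 0.4984 -0.2198]
 [ 0.4798 -0.3807]
 [ 0.3517 -0.3612]
 [ 0.3706 -0.2064]] [ 0.4251 -0.292 ]Traceback (most recent call last):
  File "<stdin>", line 11, in <module>
  File "h.py", line 21, in rectw
    q=cv2.convexHull(pts.astype(np.int32))[:,0]
      ~~~~~~~~~~~~~~~~~~~~~~~~~~~~~~~~~~~~^^^^^
TypeError: 'NoneType' object is not subscriptable
```

```bash
python3 - <<'E'
from h import *
np.set_printoptions(precision=4,suppress=True)
im=cv2.imread("pics/raw_top.png")[:,:,::-1].copy();H,S,V=hsvtop(im);I=im.astype(int)
def up(diff,box,f=8):
    x0,y0,x1,y1=box;d=cv2.resize(diff[y0:y1,x0:x1].astype(np.float32),None,fx=f,fy=f,interpolation=cv2.INTER_CUBIC)
    c=max(cv2.findContours((d>0).astype(np.uint8),cv2.RETR_EXTERNAL,cv2.CHAIN_APPROX_NONE)[0],key=cv2.contourArea)
    return (c[:,0]+.5)/f-.5+[x0,y0]
def fit(c,z,nm):
    w=np.array([ray("top",p,z)[:2] for p in c],np.float32)*1000
    r=cv2.minAreaRect(w);print(nm,r);
    return w
fit(up(I[...,2]-I[...,0]+5,(285,180,355,245)),.012,"tray")
print(np.sort(V[155:195,190:240].ravel())[[100,1000,1900]],V[148:153,185:240].mean())
fit(up(85-V,(183,146,247,204)),.004,"mat")
c=up((I[...,0]-175)*1.0,(253,176,281,204));print(cv2.minEnclosingCircle(c.astype(np.float32)))
print("cork",ray("top",np.array([167,124])/6+[240,170]-.4,.005))
# lid subpixel
for nm,d,b,z in[("white",np.minimum(I.min(2)-140,300),(333,192,354,214),.115),("red",I[...,0]-2*I[...,1]-20,(312,206,338,232),.100)]:
    c=up(d,b);(u,r)=cv2.minEnclosingCircle(c.astype(np.float32));m=ctr((c*100).astype(np.int32))/100;print(nm,u,m,r,ray("top",m,z))
# predicted pixels of the marks for tray guess
E
cat > ov.py <<'E'
from h import *
import sys
def T(cx,cy,a,x,y,z):
    c,s=np.cos(a),np.sin(a);return [cx+c*x-s*y,cy+s*x+c*y,z]
def overlay(im,cx,cy,deg,fn,extra=()):
    x0,y0=245,150;f=6;o=cv2.resize(im[y0:250,x0:365],None,fx=f,fy=f,interpolation=cv2.INTER_CUBIC)
    P=lambda X:tuple(int(v) for v in ((proj("top",X)-[x0,y0]+.5)*f))
    a=np.radians(deg)
    for z,hx,hy in[(.012,.065,.08)]:
        q=[P(T(cx,cy,a,i*hx,j*hy,z)) for i,j in[(1,1),(1,-1),(-1,-1),(-1,1)]]
        cv2.polylines(o,[np.array(q)],1,(0,255,0),1)
    for x,y,r in[(-.031,0,.025),(.02,.046,.025),(.02,-.046,.025),(.032,0,.014)]:
        q=[P(T(cx,cy,a,x+r*np.cos(t),y+r*np.sin(t),.004)) for t in np.linspace(0,6.28,40)]
        cv2.polylines(o,[np.array(q)],1,(255,255,0),1)
    for X,r in extra:
        q=[P([X[0]+r*np.cos(t),X[1]+r*np.sin(t),X[2]]) for t in np.linspace(0,6.28,40)]
        cv2.polylines(o,[np.array(q)],1,(0,255,255),1)
    cv2.imwrite(fn,o[:,:,::-1])
E
python3 -c "
from ov import *
im=cv2.imread('pics/raw_top.png')[:,:,::-1].copy()
overlay(im,.425,-.2925,-7,'pics/ov1.png',[((.4875,-.126,.005),.035)])"
```

```text
tray ((424.09332275390625, -290.46038818359375), (160.17587280273438, 130.57431030273438), 83.26790618896484)
[ 78  84 195] 176.04Traceback (most recent call last):
  File "<stdin>", line 14, in <module>
  File "<stdin>", line 9, in fit
  File "h.py", line 4, in ray
    p=camera_params(n);R=np.array(p["R"]);t=np.array(p["t"])
ValueError: time passes only in moves, steps and waits
```

View pics/ov1.png

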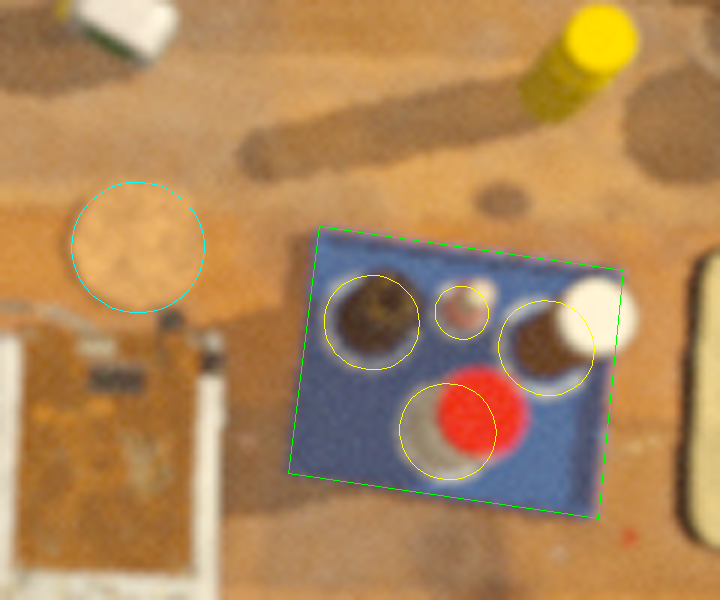

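```bash
python3 - <<'E'
s=open('h.py').read().replace("import cv2,numpy as np","import cv2,numpy as np\nfrom functools import lru_cache\ncamera_params=lru_cache(None)(camera_params)")
open('h.py','w').write(s)
E
cat >> h.py <<'E'
def up(diff,box,f=8):
    x0,y0,x1,y1=box;d=cv2.resize(diff[y0:y1,x0:x1].astype(np.float32),None,fx=f,fy=f,interpolation=cv2.INTER_CUBIC)
    c=max(cv2.findContours((d>0).astype(np.uint8),cv2.RETR_EXTERNAL,cv2.CHAIN_APPROX_NONE)[0],key=cv2.contourArea)
    return (c[:,0]+.5)/f-.5+[x0,y0]
def fit(c,z,nm):
    w=np.array([ray("top",p,z)[:2] for p in c],np.float32)*1000
    r=cv2.minAreaRect(w);print(nm,r)
E
python3 - <<'E'
from h import *
np.set_printoptions(precision=4,suppress=True)
im=cv2.imread("pics/raw_top.png")[:,:,::-1].copy();H,S,V=hsvtop(im);I=im.astype(int)
fit(up(125-V,(183,146,247,204)),.004,"mat")
for nm,d,b,z in[("white",I.min(2)-140,(333,192,354,214),.115),("red",I[...,0]-2*I[...,1]-20,(312,206,338,232),.100),("cap",I.min(2)-140,(318,193,330,205),.056),("cork",I[...,2]-85,(250,176,285,204),.005)]:
    c=up(d,b);u,r=cv2.minEnclosingCircle(c.astype(np.float32));m=ctr((c*100).astype(np.int32))/100;print(nm,m,r,ray("top",m,z))
# side view: red lid / white lid / cap in side pixels, predicted bottoms
for X in[(.3933,-.2869,.1),(.4386,-.3385,.115),(.4494,-.2472,.11),(.456,-.294,.056)]:print(proj("side",X))
J=cv2.imread("pics/raw_side.png")[:,:,::-1].astype(int)
cv2.imwrite("pics/s1.png",cv2.resize(J[170:250,180:260].astype(np.uint8),None,fx=7,fy=7,interpolation=cv2.INTER_CUBIC)[:,:,::-1])
E
```

```text
mat ((532.5523071289062, 41.00994110107422), (146.02394104003906, 142.61781311035156), 85.1532974243164)
white [344.2598 202.2122] 6.74196720123291 [ 0.4402 -0.3408  0.115 ]
red [324.766  218.2223] 7.566028594970703 [ 0.3951 -0.2881  0.1   ]
cap [325.1788 198.8031] 3.9072816371917725 [ 0.4579 -0.2983  0.056 ]
cork [267.4671 185.9155] 19.23992919921875 [ 0.5029 -0.1257  0.005 ]
[206.6831 191.243 ]
[223.5867 193.7863]
[233.1433 182.0353]
[233.9815 211.2523]
```

View pics/s1.png

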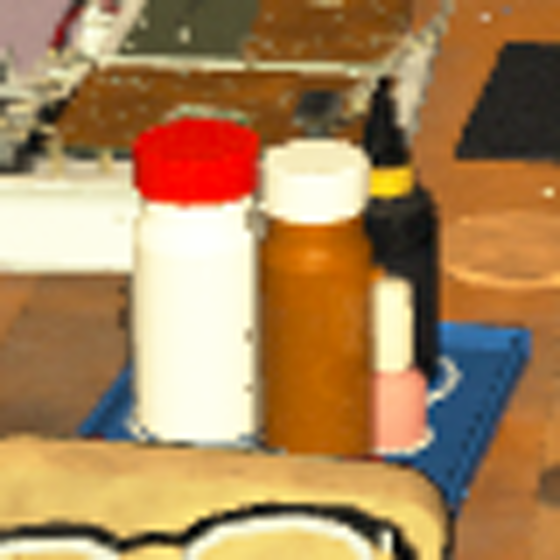

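Careful with the scale: shifts go in shares of 0.8 m and turns go in shares of pi rad. That gives: -0.174 m is -0.2175, -0.103 m is -0.1288, 0.7 rad is 0.2228.

>>> play_rows --commands '[[[-0.0438,-0.025,0,0,0,0.0446,-1],[-0.0875,-0.05,0,0,0,0.0891,-1],[-0.1313,-0.075,0,0,0,0.1337,-1],[-0.175,-0.1,0,0,0,0.1783,-1],[-0.2175,-0.1288,0,0,0,0.2228,-1]]]' --grip_force 40

```text
t: 0.7
position: [0.2769, 0.3911, 0.2312]
ee_rot: [[-0.584, 0.812, 0.0], [0.812, 0.584, 0.0], [-0.0, 0.0, -1.0]]
wrist_force: [0.9, 1.1, -0.3]
grip_width: 0.0855
grip_force: 0.0
```

```bash
cat > st.py <<'E'
from station import *
import numpy as np,sys
s=sense();R=np.array(s["ee_rot"]);p=np.array(s["position"])
print("t",round(s["t"],2),"p",p.round(4),"yaw",np.degrees(np.arctan2(R[1,1],R[0,1])).round(2),"zaxis",R[:,2].round(4),"w",round(float(s["grip_width"]),4),"F",np.round(s["wrist_force"],1),"gf",np.round(s["grip_force"],1),"j",np.round(s["joint_positions"],2))
for a in sys.argv[1:]:
    g=np.array([float(v) for v in a.split(",")]);print("tool shift to",g,(R.T@(g-p)).round(4))
E
python3 st.py .42,.2,.23
```

```text
t 0.7 p [0.2769 0.3911 0.2312] yaw 35.72 zaxis [ 1.e-04  0.e+00 -1.e+00] w 0.0855 F [ 0.9  1.1 -0.3] gf 0.0 j [ 0.88  0.14  1.71 -0.    1.29  0.25]
tool shift to [0.42 0.2  0.23] [-0.2387  0.0046  0.0012]
```

Converted, -0.238 m is -0.2975, -0.19 m is -0.2375, 0.6234 rad is 0.1984.

>>> play_rows --commands '[[[-0.06,0.0013,0,0,0,0.0398,-1],[-0.12,0.0025,0,0,0,0.0796,-1],[-0.18,0.0038,0,0,0,0.1194,-1],[-0.2375,0.005,0,0,0,0.1592,-1],[-0.2975,0.0063,0,0,0,0.1984,-1]]]'

```text
t: 1.2
position: [0.4208, 0.2011, 0.2314]
ee_rot: [[-0.001, 1.0, 0.0], [1.0, 0.001, 0.0], [0.0, 0.0, -1.0]]
wrist_force: [0.4, 0.8, -0.2]
grip_width: 0.0851
grip_force: 0.0
```

Converted, -0.225 m is -0.2813, -0.18 m is -0.225.

>>> play_rows --commands '[[[-0.0563,0.0063,0,0,0,0,-1],[-0.1125,0.0125,0,0,0,0,-1],[-0.1688,0.0188,0,0,0,0,-1],[-0.225,0.025,0,0,0,0,-1],[-0.2813,0.025,0,0,0,0,-1]]]'

```text
t: 1.7
position: [0.4413, -0.0239, 0.2313]
ee_rot: [[-0.006, 1.0, 0.0], [1.0, 0.006, 0.0], [0.0, 0.0, -1.0]]
wrist_force: [1.6, 0.0, -0.3]
grip_width: 0.0857
grip_force: 0.0
```

Converted, -0.225 m is -0.2813, -0.18 m is -0.225.

>>> play_rows --commands '[[[-0.0563,0,0,0,0,0,-1],[-0.1125,0,0,0,0,0,-1],[-0.1688,0,0,0,0,0,-1],[-0.225,0,0,0,0,0,-1],[-0.2813,0,0,0,0,0,-1]]]'

```text
t: 2.2
position: [0.4421, -0.249, 0.2313]
ee_rot: [[-0.005, 1.0, 0.0], [1.0, 0.005, -0.0], [-0.0, 0.0, -1.0]]
wrist_force: [0.7, 0.4, -0.1]
grip_width: 0.0852
grip_force: 0.0
```

```bash
python3 st.py .44,-.339,.06
```

```text
t 2.2 p [ 0.4421 -0.249   0.2313] yaw 0.31 zaxis [ 1.e-04 -0.e+00 -1.e+00] w 0.0852 F [ 0.7  0.4 -0.1] gf 0.0 j [-0.59  0.2   1.64  0.    1.3  -0.59]
tool shift to [ 0.44  -0.339  0.06 ] [-0.09   -0.0027  0.1713]
```

>>> play_rows --commands '[[[-0.05,-0.0013,0,0,0,0,-0.5],[-0.1,-0.0025,0.0125,0,0,0,-0.5],[-0.1125,-0.0025,0.025,0,0,0,-0.5],[-0.1125,-0.0025,0.0375,0,0,0,-0.5],[-0.1125,-0.0025,0.0375,0,0,0,-0.5]]]'

```text
t: 2.7
position: [0.4407, -0.3359, 0.1996]
ee_rot: [[-0.006, 1.0, -0.002], [1.0, 0.006, 0.002], [0.002, -0.002, -1.0]]
wrist_force: [0.1, -0.5, 0.0]
grip_width: 0.0641
grip_force: 0.0
```

```bash
python3 st.py .44,-.339,.06
python3 - <<'E'
from h import *
o=[]
for n,b in(("top",(290,170,370,250)),("side",(170,140,250,220))):
    im=camera(n);o.append(cv2.resize(im[b[1]:b[3],b[0]:b[2]],(400,400),interpolation=cv2.INTER_CUBIC))
cv2.imwrite("pics/g1.png",np.hstack(o)[:,:,::-1])
E
```

```text
t 2.7 p [ 0.4407 -0.3359  0.1996] yaw 0.34 zaxis [-0.0022  0.0021 -1.    ] w 0.0641 F [ 0.1 -0.5  0. ] gf 0.0 j [-0.72  0.34  1.55  0.    1.26 -0.72]
tool shift to [ 0.44  -0.339  0.06 ] [-0.0034 -0.0004  0.1396]
```

View pics/g1.png

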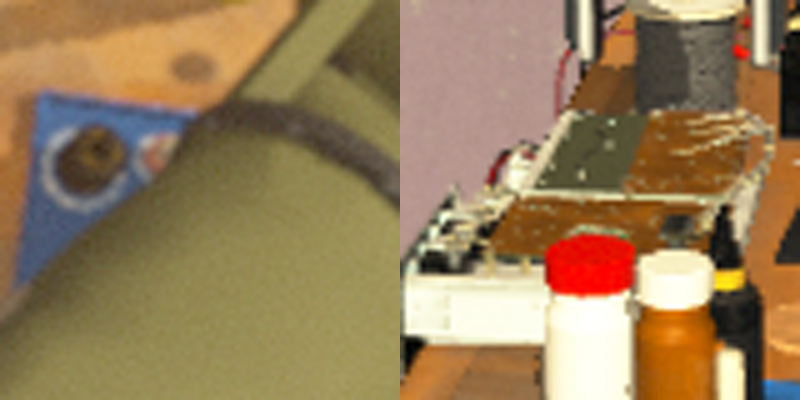

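Converted, 0.139 m is 0.1738, 0.06 m is 0.075.

>>> play_rows --commands '[[[-0.0025,-0.0006,0.0375,0,0,0,-0.5],[-0.0025,-0.0006,0.075,0,0,0,-0.5],[-0.0025,-0.0006,0.1125,0,0,0,-0.5],[-0.0025,-0.0006,0.15,0,0,0,-0.5],[-0.0025,-0.0006,0.1738,0,0,0,-0.5]]]'

```text
t: 3.3
position: [0.4407, -0.3378, 0.0612]
ee_rot: [[-0.007, 1.0, -0.001], [1.0, 0.007, 0.001], [0.001, -0.001, -1.0]]
wrist_force: [-0.1, -0.2, 0.8]
grip_width: 0.064
grip_force: 0.0
```

>>> play_rows --commands '[[[0,0,0,0,0,0,-0.5],[0,0,0,0,0,0,0.5],[0,0,0,0,0,0,0.5],[0,0,0,0,0,0,0.5],[0,0,0,0,0,0,0.5]]]'

```text
t: 3.8
position: [0.4412, -0.3395, 0.0642]
ee_rot: [[-0.006, 1.0, 0.002], [1.0, 0.006, -0.002], [-0.002, 0.002, -1.0]]
wrist_force: [-1.5, 1.2, 5.8]
grip_width: 0.0346
grip_force: 39.2
```

```bash
python3 st.py .44,-.339,.06
```

```text
t 3.8 p [ 0.4412 -0.3395  0.0642] yaw 0.33 zaxis [ 0.002  -0.0019 -1.    ] w 0.0346 F [-1.5  1.2  5.8] gf 39.2 j [-0.72  0.51  1.65 -0.    0.98 -0.73]
tool shift to [ 0.44  -0.339  0.06 ] [ 0.0006 -0.0012  0.0042]
```

>>> play_rows --commands '[[[0,0,-0.0188,0,0,0,0.5],[0,0,-0.0563,0,0,0,0.5],[0,0,-0.1,0,0,0,0.5],[0,0,-0.1438,0,0,0,0.5],[0,0,-0.175,0,0,0,0.5]]]'

```text
t: 4.3
position: [0.4409, -0.3392, 0.2066]
ee_rot: [[-0.006, 1.0, 0.003], [1.0, 0.006, -0.003], [-0.003, 0.003, -1.0]]
wrist_force: [0.2, 0.3, -1.2]
grip_width: 0.0347
grip_force: 40.2
```

>>> play_rows --commands '[[[0.025,0.0088,0,0,0,0,0.5],[0.0688,0.025,0,0,0,0,0.5],[0.1188,0.0438,0,0,0,0,0.5],[0.1688,0.0625,0,0,0,0,0.5],[0.2188,0.0813,0,0,0,0,0.5]]]'

```text
t: 4.8
position: [0.5049, -0.1621, 0.2042]
ee_rot: [[-0.005, 1.0, 0.002], [1.0, 0.005, -0.001], [-0.001, 0.002, -1.0]]
wrist_force: [1.5, -0.9, -0.5]
grip_width: 0.0344
grip_force: 40.2
```

Converted, 0.175 m is 0.2188, 0.155 m is 0.1938.

>>> play_rows --commands '[[[0.05,0.0188,0,0,0,0,0.5],[0.1,0.0375,0,0,0,0,0.5],[0.15,0.0563,0,0,0,0,0.5],[0.1938,0.0713,0,0,0,0,0.5],[0.2188,0.0813,0,0,0,0,0.5]]]'

```text
t: 5.3
position: [0.569, 0.0143, 0.2041]
ee_rot: [[-0.008, 1.0, 0.002], [1.0, 0.008, 0.0], [0.0, 0.002, -1.0]]
wrist_force: [-1.2, -0.8, -0.7]
grip_width: 0.0345
grip_force: 40.3
```

```bash
python3 st.py .577,.037,.064
```

```text
t 5.3 p [0.569  0.0143 0.2041] yaw 0.43 zaxis [ 1.8e-03  2.0e-04 -1.0e+00] w 0.0345 F [-1.2 -0.8 -0.7] gf 40.3 j [-0.04  0.36  1.5   0.    1.28 -0.05]
tool shift to [0.577 0.037 0.064] [0.0226 0.0079 0.1401]
```

Converted, 0.132 m is 0.165, 0.12 m is 0.15.

>>> play_rows --commands '[[[0.0188,0.0063,0.025,0,0,0,0.5],[0.0281,0.01,0.0625,0,0,0,0.5],[0.0281,0.01,0.1125,0,0,0,0.5],[0.0281,0.01,0.15,0,0,0,0.5],[0.0281,0.01,0.165,0,0,0,0.5]]]'

```text
t: 5.8
position: [0.5756, 0.0343, 0.069]
ee_rot: [[-0.006, 1.0, -0.003], [1.0, 0.006, 0.0], [0.0, -0.003, -1.0]]
wrist_force: [-0.3, 0.3, -0.8]
grip_width: 0.0347
grip_force: 40.2
```

>>> play_rows --commands '[[[0,0,0.0013,0,0,0,0.5],[0,0,0.0025,0,0,0,0.5],[0,0,0.0025,0,0,0,0.5],[0,0,0.0025,0,0,0,0.5],[0,0,0.0025,0,0,0,0.5]]]'

```text
t: 6.3
position: [0.5768, 0.0342, 0.0691]
ee_rot: [[-0.006, 1.0, 0.001], [1.0, 0.006, -0.0], [-0.0, 0.001, -1.0]]
wrist_force: [-0.1, -0.5, -0.8]
grip_width: 0.0345
grip_force: 40.2
```

```bash
python3 st.py .577,.037,.064
```

```text
t 6.3 p [0.5768 0.0342 0.0691] yaw 0.32 zaxis [ 0.0012 -0.     -1.    ] w 0.0345 F [-0.1 -0.5 -0.8] gf 40.2 j [-0.    0.54  1.59 -0.    1.01 -0.01]
tool shift to [0.577 0.037 0.064] [0.0028 0.0002 0.0051]
```

Converted, 0.004 m is 0.005, 0.002 m is 0.0025.

>>> play_rows --commands '[[[0.0013,0,0.0013,0,0,0,0.5],[0.0025,0,0.0025,0,0,0,0.5],[0.0025,0,0.0038,0,0,0,0.5],[0.0025,0,0.005,0,0,0,0.5],[0.0025,0,0.005,0,0,0,0.5]]]'

```text
t: 6.8
position: [0.5765, 0.0362, 0.0643]
ee_rot: [[-0.006, 1.0, -0.0], [1.0, 0.006, 0.0], [0.0, -0.0, -1.0]]
wrist_force: [-1.5, 0.1, -0.1]
grip_width: 0.0344
grip_force: 40.4
```

Converted, 0.001 m is 0.0013, 0.0005 m is 0.0006.

>>> play_rows --commands '[[[0,0,0.0006,0,0,0,0.5],[0,0,0.0013,0,0,0,0.5],[0,0,0.0013,0,0,0,0.5],[0,0,0.0013,0,0,0,0.5],[0,0,0.0013,0,0,0,0.5]]]'

```text
t: 7.3
position: [0.5766, 0.0362, 0.0642]
ee_rot: [[-0.006, 1.0, 0.001], [1.0, 0.006, 0.0], [0.0, 0.001, -1.0]]
wrist_force: [-4.4, 1.5, 10.3]
grip_width: 0.0344
grip_force: 41.8
```

Converted, -0.001 m is -0.0013.

>>> play_rows --commands '[[[0,0,-0.0013,0,0,0,0.5],[0,0,-0.0013,0,0,0,-0.5],[0,0,-0.0013,0,0,0,-0.5],[0,0,-0.0013,0,0,0,-0.5],[0,0,-0.0013,0,0,0,-0.5]]]'

```text
t: 7.8
position: [0.5765, 0.0362, 0.0642]
ee_rot: [[-0.006, 1.0, -0.0], [1.0, 0.006, 0.0], [0.0, -0.0, -1.0]]
wrist_force: [-0.0, -0.5, -0.6]
grip_width: 0.0637
grip_force: 0.0
```

Converted, -0.13 m is -0.1625, -0.11 m is -0.1375.

>>> play_rows --commands '[[[0,0,-0.025,0,0,0,-0.5],[0,0,-0.0625,0,0,0,-0.5],[0,0,-0.1,0,0,0,-0.5],[0,0,-0.1375,0,0,0,-0.5],[0,0,-0.1625,0,0,0,-0.5]]]'

```text
t: 8.3
position: [0.5768, 0.0362, 0.1966]
ee_rot: [[-0.006, 1.0, 0.002], [1.0, 0.006, -0.0], [-0.0, 0.002, -1.0]]
wrist_force: [-0.8, 0.3, 0.3]
grip_width: 0.0643
grip_force: 0.0
```

>>> play_rows --commands '[[[-0.0375,-0.0163,0,0,0,0,-0.5],[-0.0875,-0.0388,0,0,0,0,-0.5],[-0.1375,-0.0613,0,0,0,0,-0.5],[-0.1875,-0.0838,0,0,0,0,-0.5],[-0.225,-0.1,0,0,0,0,-0.5]]]'

```text
t: 8.8
position: [0.4963, -0.1462, 0.1944]
ee_rot: [[-0.005, 1.0, 0.0], [1.0, 0.005, -0.0], [-0.0, 0.0, -1.0]]
wrist_force: [-0.0, 0.1, -0.3]
grip_width: 0.0637
grip_force: 0.0
```

Converted, -0.104 m is -0.13, -0.09 m is -0.1125.

>>> play_rows --commands '[[[-0.0375,-0.0163,0,0,0,0,-0.5],[-0.075,-0.0325,0,0,0,0,-0.5],[-0.1125,-0.0488,0,0,0,0,-0.5],[-0.13,-0.0575,0,0,0,0,-0.5],[-0.13,-0.0575,0,0,0,0,-0.5]]]'

```text
t: 9.3
position: [0.4513, -0.25, 0.1942]
ee_rot: [[-0.003, 1.0, -0.0], [1.0, 0.003, -0.0], [-0.0, -0.0, -1.0]]
wrist_force: [0.4, 0.4, -0.7]
grip_width: 0.0639
grip_force: 0.0
```

```bash
python3 st.py .451,-.248,.045;  python3 - <<'E'
from h import *
o=[]
for n,b in(("top",(180,140,360,250)),("side",(170,140,310,225))):
    im=camera(n);o.append(cv2.resize(im[b[1]:b[3],b[0]:b[2]],(800,300) if 0 else (490,298),interpolation=cv2.INTER_CUBIC))
cv2.imwrite("pics/g2.png",np.vstack(o)[:,:,::-1])
E
```

```text
t 9.3 p [ 0.4513 -0.25    0.1942] yaw 0.18 zaxis [-1.e-04 -1.e-04 -1.e+00] w 0.0639 F [ 0.4  0.4 -0.7] gf 0.0 j [-0.58  0.26  1.66 -0.    1.22 -0.58]
tool shift to [ 0.451 -0.248  0.045] [ 0.002  -0.0003  0.1492]
```

View pics/g2.png

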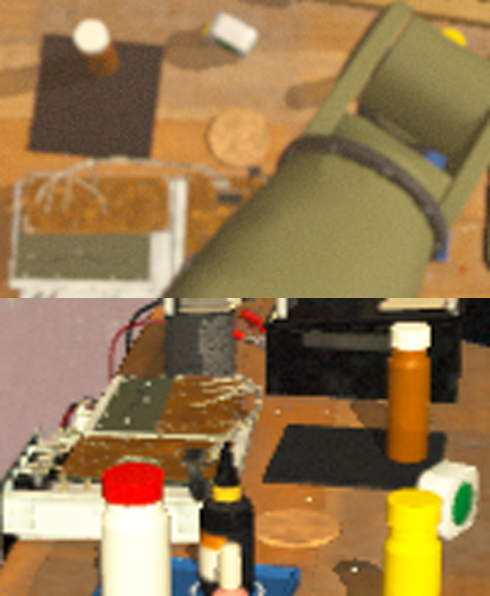

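Converted, 0.148 m is 0.185, 0.12 m is 0.15.

>>> play_rows --commands '[[[0.0013,0,0.0375,0,0,0,-0.5],[0.0013,0,0.075,0,0,0,-0.5],[0.0013,0,0.1125,0,0,0,-0.5],[0.0013,0,0.15,0,0,0,-0.5],[0.0013,0,0.185,0,0,0,-0.5]]]'

```text
t: 9.9
position: [0.4525, -0.2463, 0.045]
ee_rot: [[-0.007, 1.0, -0.0], [1.0, 0.007, 0.0], [0.0, -0.0, -1.0]]
wrist_force: [0.4, 0.3, -0.2]
grip_width: 0.064
grip_force: 0.0
```

>>> play_rows --commands '[[[0,0,0,0,0,0,-0.5],[0,0,0,0,0,0,0.5],[0,0,0,0,0,0,0.5],[0,0,0,0,0,0,0.5],[0,0,0,0,0,0,0.5]]]'

```text
t: 10.4
position: [0.4529, -0.2479, 0.0481]
ee_rot: [[-0.006, 1.0, 0.002], [1.0, 0.006, -0.002], [-0.002, 0.002, -1.0]]
wrist_force: [-1.9, 1.3, 8.3]
grip_width: 0.0362
grip_force: 39.7
```

```bash
python3 st.py .4945,.088,.125
```

```text
t 10.4 p [ 0.4529 -0.2479  0.0481] yaw 0.32 zaxis [ 0.0025 -0.0016 -1.    ] w 0.0362 F [-1.9  1.3  8.3] gf 39.7 j [-0.57  0.46  1.78  0.    0.9  -0.58]
tool shift to [0.4945 0.088  0.125 ] [ 0.3356  0.0437 -0.0774]
```

>>> play_rows --commands '[[[0,0,-0.0188,0,0,0,0.5],[0,0,-0.05,0,0,0,0.5],[0,0,-0.0813,0,0,0,0.5],[0,0,-0.1125,0,0,0,0.5],[0.0125,0.0013,-0.125,0,0,0,0.5]]]'

```text
t: 10.9
position: [0.4538, -0.2382, 0.1493]
ee_rot: [[-0.005, 1.0, 0.004], [1.0, 0.005, -0.003], [-0.003, 0.004, -1.0]]
wrist_force: [0.1, -0.3, -0.5]
grip_width: 0.0359
grip_force: 40.4
```

Converted, 0.18 m is 0.225, 0.003 m is 0.0038.

>>> play_rows --commands '[[[0.0313,0.0038,0,0,0,0,0.5],[0.075,0.0088,0,0,0,0,0.5],[0.125,0.015,0,0,0,0,0.5],[0.175,0.0213,0,0,0,0,0.5],[0.225,0.0275,0,0,0,0,0.5]]]'

```text
t: 11.4
position: [0.4736, -0.0552, 0.1462]
ee_rot: [[-0.005, 1.0, 0.0], [1.0, 0.005, 0.0], [0.0, 0.0, -1.0]]
wrist_force: [-0.1, 0.5, -1.2]
grip_width: 0.0359
grip_force: 40.4
```

Converted, 0.145 m is 0.1813, 0.005 m is 0.0063.

>>> play_rows --commands '[[[0.05,0.0063,0,0,0,0,0.5],[0.0938,0.0125,0,0,0,0,0.5],[0.1375,0.0175,0,0,0,0,0.5],[0.1688,0.0225,0,0,0,0,0.5],[0.1813,0.0238,0,0,0,0,0.5]]]'

```text
t: 11.9
position: [0.4918, 0.0901, 0.1461]
ee_rot: [[-0.008, 1.0, -0.0], [1.0, 0.008, 0.0], [0.0, -0.0, -1.0]]
wrist_force: [-0.2, -0.2, 0.2]
grip_width: 0.036
grip_force: 40.4
```

Converted, 0.094 m is 0.1175, 0.09 m is 0.1125.

>>> play_rows --commands '[[[0,0,0.025,0,0,0,0.5],[0,0,0.0625,0,0,0,0.5],[0,0,0.1,0,0,0,0.5],[0,0,0.1125,0,0,0,0.5],[0,0,0.1175,0,0,0,0.5]]]'

```text
t: 12.4
position: [0.4917, 0.0875, 0.0517]
ee_rot: [[-0.005, 1.0, -0.002], [1.0, 0.005, -0.0], [-0.0, -0.002, -1.0]]
wrist_force: [-0.1, 0.2, -0.7]
grip_width: 0.036
grip_force: 40.4
```

```bash
python3 st.py .4945,.088,.0481
```

```text
t 12.4 p [0.4917 0.0875 0.0517] yaw 0.3 zaxis [-1.5e-03 -2.0e-04 -1.0e+00] w 0.036 F [-0.1  0.2 -0.7] gf 40.4 j [ 0.1   0.42  1.82 -0.    0.9   0.1 ]
tool shift to [0.4945 0.088  0.0481] [0.0005 0.0028 0.0036]
```

Converted, 0.0035 m is 0.0044, 0.002 m is 0.0025.

>>> play_rows --commands '[[[0,0.0025,0.0025,0,0,0,0.5],[0,0.0025,0.0044,0,0,0,0.5],[0,0.0025,0.0044,0,0,0,0.5],[0,0.0025,0.0044,0,0,0,0.5],[0,0.0025,0.0044,0,0,0,0.5]]]'

```text
t: 12.9
position: [0.4944, 0.0878, 0.0492]
ee_rot: [[-0.006, 1.0, 0.001], [1.0, 0.006, 0.0], [0.0, 0.001, -1.0]]
wrist_force: [-0.4, 0.4, -0.6]
grip_width: 0.0357
grip_force: 40.4
```

Converted, -0.01 m is -0.0125.

>>> play_rows --commands '[[[0,0,0,0,0,0,-0.5],[0,0,0,0,0,0,-0.5],[0,0,0,0,0,0,-0.5],[0,0,0,0,0,0,-0.5],[0,0,-0.0125,0,0,0,-0.5]]]'

```text
t: 13.4
position: [0.4936, 0.0877, 0.0582]
ee_rot: [[-0.006, 1.0, -0.002], [1.0, 0.006, -0.0], [-0.0, -0.002, -1.0]]
wrist_force: [-0.2, -0.1, -0.1]
grip_width: 0.0641
grip_force: 0.0
```

Converted, -0.13 m is -0.1625, -0.12 m is -0.15.

>>> play_rows --commands '[[[0,0,-0.025,0,0,0,-0.5],[0,0,-0.0625,0,0,0,-0.5],[0,0,-0.1125,0,0,0,-0.5],[0,0,-0.15,0,0,0,-0.5],[0,0,-0.1625,0,0,0,-0.5]]]'

```text
t: 13.9
position: [0.4951, 0.0879, 0.1926]
ee_rot: [[-0.006, 1.0, 0.005], [1.0, 0.006, 0.001], [0.001, 0.005, -1.0]]
wrist_force: [0.3, 0.3, -0.2]
grip_width: 0.0644
grip_force: 0.0
```

Converted, -0.19 m is -0.2375, -0.15 m is -0.1875.

>>> play_rows --commands '[[[-0.0375,-0.01,0,0,0,0,-0.5],[-0.0875,-0.0225,0,0,0,0,-0.5],[-0.1375,-0.035,0,0,0,0,-0.5],[-0.1875,-0.0488,0,0,0,0,-0.5],[-0.2375,-0.0625,0,0,0,0,-0.5]]]'

```text
t: 14.4
position: [0.4443, -0.1039, 0.1885]
ee_rot: [[-0.006, 1.0, -0.001], [1.0, 0.006, 0.0], [0.0, -0.001, -1.0]]
wrist_force: [1.4, 0.3, -0.6]
grip_width: 0.0641
grip_force: 0.0
```

Converted, -0.185 m is -0.2313, -0.16 m is -0.2.

>>> play_rows --commands '[[[-0.05,-0.0125,0,0,0,0,-0.5],[-0.1,-0.025,0,0,0,0,-0.5],[-0.15,-0.0375,0,0,0,0,-0.5],[-0.2,-0.05,0,0,0,0,-0.5],[-0.2313,-0.06,0,0,0,0,-0.5]]]'

```text
t: 14.9
position: [0.3972, -0.29, 0.1884]
ee_rot: [[-0.004, 1.0, -0.001], [1.0, 0.004, 0.0], [0.0, -0.001, -1.0]]
wrist_force: [0.7, 0.2, 0.0]
grip_width: 0.0642
grip_force: 0.0
```

```bash
python3 st.py .395,-.287,.05;  python3 - <<'E'
from h import *
o=[]
for n,b in(("top",(180,140,360,250)),("side",(170,140,310,225))):
    im=camera(n);o.append(cv2.resize(im[b[1]:b[3],b[0]:b[2]],(490,298),interpolation=cv2.INTER_CUBIC))
cv2.imwrite("pics/g3.png",np.vstack(o)[:,:,::-1])
E
```

```text
t 14.9 p [ 0.3972 -0.29    0.1884] yaw 0.24 zaxis [-7.e-04  3.e-04 -1.e+00] w 0.0642 F [0.7 0.2 0. ] gf 0.0 j [-0.71  0.21  1.74 -0.    1.19 -0.71]
tool shift to [ 0.395 -0.287  0.05 ] [ 0.0029 -0.0021  0.1384]
```

View pics/g3.png

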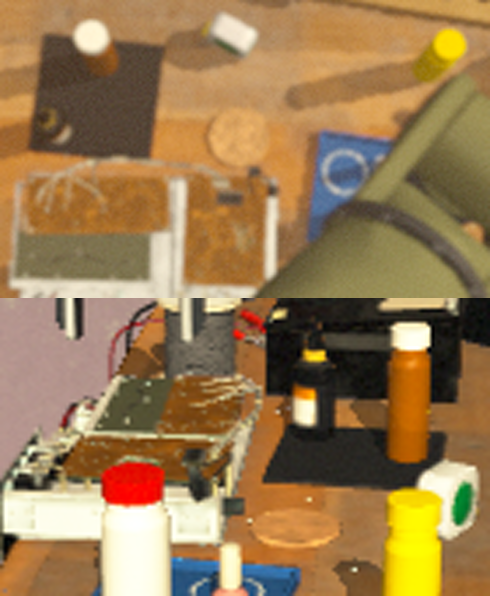

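Converted, 0.138 m is 0.1725, -0.0015 m is -0.0019.

>>> play_rows --commands '[[[0.0013,-0.0013,0.0375,0,0,0,-0.5],[0.0025,-0.0019,0.075,0,0,0,-0.5],[0.0025,-0.0019,0.1125,0,0,0,-0.5],[0.0025,-0.0019,0.15,0,0,0,-0.5],[0.0025,-0.0019,0.1725,0,0,0,-0.5]]]'

```text
t: 15.5
position: [0.3961, -0.2844, 0.0485]
ee_rot: [[-0.006, 1.0, -0.002], [1.0, 0.006, 0.002], [0.002, -0.002, -1.0]]
wrist_force: [-1.1, -0.1, 0.2]
grip_width: 0.0641
grip_force: 0.0
```

>>> play_rows --commands '[[[0,0,0,0,0,0,-0.5],[0,0,0,0,0,0,0.5],[0,0,0,0,0,0,0.5],[0,0,0,0,0,0,0.5],[0,0,0,0,0,0,0.5]]]'

```text
t: 16.0
position: [0.3972, -0.2861, 0.0518]
ee_rot: [[-0.006, 1.0, 0.001], [1.0, 0.006, -0.001], [-0.001, 0.001, -1.0]]
wrist_force: [-1.6, 0.2, 6.8]
grip_width: 0.0444
grip_force: 41.4
```

```bash
python3 st.py .488,0,.15
```

```text
t 16.0 p [ 0.3972 -0.2861  0.0518] yaw 0.32 zaxis [ 0.0014 -0.0012 -1.    ] w 0.0444 F [-1.6  0.2  6.8] gf 41.4 j [-0.7   0.4   1.85  0.    0.88 -0.7 ]
tool shift to [0.488 0.    0.15 ] [ 0.2855  0.0925 -0.0984]
```

Converted, -0.11 m is -0.1375, -0.1 m is -0.125.

>>> play_rows --commands '[[[0,0,-0.0188,0,0,0,0.5],[0,0,-0.05,0,0,0,0.5],[0,0,-0.0875,0,0,0,0.5],[0,0,-0.125,0,0,0,0.5],[0.0125,0.0038,-0.1375,0,0,0,0.5]]]'

```text
t: 16.5
position: [0.4003, -0.2767, 0.1636]
ee_rot: [[-0.005, 1.0, 0.003], [1.0, 0.005, -0.003], [-0.003, 0.003, -1.0]]
wrist_force: [0.7, 0.4, -2.3]
grip_width: 0.0444
grip_force: 41.4
```

>>> play_rows --commands '[[[0.0313,0.0113,0,0,0,0,0.5],[0.075,0.025,0,0,0,0,0.5],[0.1188,0.0388,0,0,0,0,0.5],[0.1625,0.0525,0,0,0,0,0.5],[0.2063,0.0663,0,0,0,0,0.5]]]'

```text
t: 17.0
position: [0.4517, -0.1084, 0.1601]
ee_rot: [[-0.006, 1.0, -0.001], [1.0, 0.006, 0.0], [0.0, -0.001, -1.0]]
wrist_force: [0.1, -0.9, -1.8]
grip_width: 0.0447
grip_force: 41.4
```

Converted, 0.108 m is 0.135, 0.095 m is 0.1188.

>>> play_rows --commands '[[[0.0438,0.0138,0,0,0,0,0.5],[0.0875,0.0275,0,0,0,0,0.5],[0.1188,0.0388,0,0,0,0,0.5],[0.135,0.045,0,0,0,0,0.5],[0.135,0.045,0,0,0,0,0.5]]]'

```text
t: 17.5
position: [0.4871, -0.001, 0.1602]
ee_rot: [[-0.008, 1.0, -0.001], [1.0, 0.008, 0.0], [0.0, -0.001, -1.0]]
wrist_force: [0.6, -0.1, -0.7]
grip_width: 0.0449
grip_force: 41.4
```

Converted, 0.104 m is 0.13, 0.1 m is 0.125.

>>> play_rows --commands '[[[0,0,0.025,0,0,0,0.5],[0,0,0.0625,0,0,0,0.5],[0,0,0.1,0,0,0,0.5],[0,0,0.125,0,0,0,0.5],[0,0,0.13,0,0,0,0.5]]]'

```text
t: 18.0
position: [0.4856, -0.0032, 0.0546]
ee_rot: [[-0.005, 1.0, -0.004], [1.0, 0.005, 0.0], [0.0, -0.004, -1.0]]
wrist_force: [0.0, 0.7, -1.0]
grip_width: 0.0444
grip_force: 41.4
```

```bash
python3 st.py .488,0,.0518
```

```text
t 18.0 p [ 0.4856 -0.0032  0.0546] yaw 0.26 zaxis [-4.1e-03  2.0e-04 -1.0e+00] w 0.0444 F [ 0.   0.7 -1. ] gf 41.4 j [-0.08  0.39  1.86 -0.    0.89 -0.09]
tool shift to [0.488  0.     0.0518] [0.0032 0.0024 0.0028]
```

Converted, 0.003 m is 0.0038, 0.0025 m is 0.0031.

>>> play_rows --commands '[[[0.0025,0.0025,0.0013,0,0,0,0.5],[0.0038,0.0038,0.0031,0,0,0,0.5],[0.0038,0.0038,0.0038,0,0,0,0.5],[0.0038,0.0038,0.0038,0,0,0,0.5],[0.0038,0.0038,0.0038,0,0,0,0.5]]]'

```text
t: 18.5
position: [0.4904, 0.0007, 0.0542]
ee_rot: [[-0.006, 1.0, 0.001], [1.0, 0.006, -0.0], [-0.0, 0.001, -1.0]]
wrist_force: [-0.2, -0.1, -1.6]
grip_width: 0.0445
grip_force: 41.4
```

Converted, -0.01 m is -0.0125.

>>> play_rows --commands '[[[0,0,0,0,0,0,-0.5],[0,0,0,0,0,0,-0.5],[0,0,0,0,0,0,-0.5],[0,0,0,0,0,0,-0.5],[0,0,-0.0125,0,0,0,-0.5]]]'

```text
t: 19.0
position: [0.4896, 0.0007, 0.0632]
ee_rot: [[-0.006, 1.0, -0.002], [1.0, 0.006, 0.0], [0.0, -0.002, -1.0]]
wrist_force: [0.5, -0.1, -0.1]
grip_width: 0.064
grip_force: 0.0
```

Converted, -0.11 m is -0.1375, -0.105 m is -0.1313.

>>> play_rows --commands '[[[0,0,-0.025,0,0,0,-0.5],[0,0,-0.0625,0,0,0,-0.5],[0,0,-0.1,0,0,0,-0.5],[0,0,-0.1313,0,0,0,-0.5],[0,0,-0.1375,0,0,0,-0.5]]]'

```text
t: 19.5
position: [0.4912, 0.0007, 0.1773]
ee_rot: [[-0.006, 1.0, 0.005], [1.0, 0.006, -0.0], [-0.0, 0.005, -1.0]]
wrist_force: [-0.0, -0.7, -0.3]
grip_width: 0.0639
grip_force: 0.0
```

Converted, -0.165 m is -0.2063, -0.135 m is -0.1688.

>>> play_rows --commands '[[[-0.0375,-0.0038,0,0,0,0,-0.5],[-0.0813,-0.0081,0,0,0,0,-0.5],[-0.125,-0.0125,0,0,0,0,-0.5],[-0.1688,-0.0169,0,0,0,0,-0.5],[-0.2063,-0.0213,0,0,0,0,-0.5]]]'

```text
t: 20.0
position: [0.4735, -0.1659, 0.1735]
ee_rot: [[-0.005, 1.0, -0.001], [1.0, 0.005, 0.0], [0.0, -0.001, -1.0]]
wrist_force: [0.1, 0.5, -0.3]
grip_width: 0.0644
grip_force: 0.0
```

Converted, -0.131 m is -0.1638, -0.1 m is -0.125.

>>> play_rows --commands '[[[-0.0375,-0.0038,0.0125,0,0,0,-0.5],[-0.0813,-0.0088,0.0375,0,0,0,-0.5],[-0.125,-0.0125,0.0625,0,0,0,-0.5],[-0.1638,-0.0163,0.075,0,0,0,-0.5],[-0.1638,-0.0163,0.075,0,0,0,-0.5]]]'

```text
t: 20.5
position: [0.4604, -0.2979, 0.1116]
ee_rot: [[-0.003, 1.0, -0.003], [1.0, 0.003, 0.002], [0.002, -0.003, -1.0]]
wrist_force: [0.3, 1.6, -0.4]
grip_width: 0.0642
grip_force: 0.0
```

```bash
python3 st.py .4575,-.296,.035;  python3 - <<'E'
from h import *
o=[]
for n,b in(("top",(180,140,360,250)),("side",(170,140,310,225))):
    im=camera(n);o.append(cv2.resize(im[b[1]:b[3],b[0]:b[2]],(490,298),interpolation=cv2.INTER_CUBIC))
cv2.imwrite("pics/g4.png",np.vstack(o)[:,:,::-1])
E
```

```text
t 20.5 p [ 0.4604 -0.2979  0.1116] yaw 0.14 zaxis [-0.0027  0.0015 -1.    ] w 0.0642 F [ 0.3  1.6 -0.4] gf 0.0 j [-0.64  0.43  1.65 -0.    1.07 -0.64]
tool shift to [ 0.4575 -0.296   0.035 ] [ 0.0017 -0.0027  0.0766]
```

View pics/g4.png

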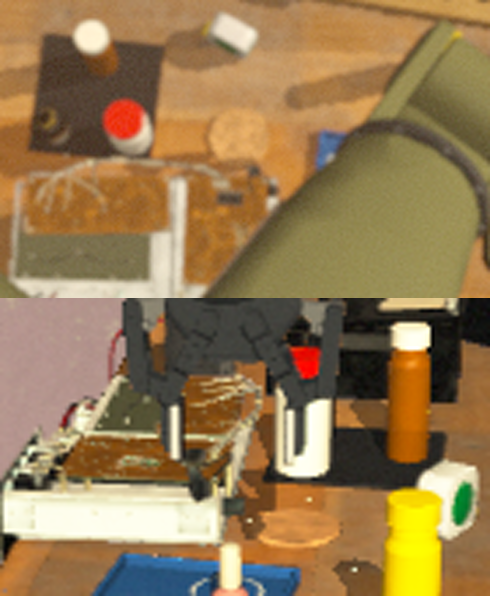

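Converted, 0.077 m is 0.0963, -0.003 m is -0.0038.

>>> play_rows --commands '[[[0.0013,-0.0038,0.025,0,0,0,-0.5],[0.0013,-0.0038,0.05,0,0,0,-0.5],[0.0013,-0.0038,0.075,0,0,0,-0.5],[0.0013,-0.0038,0.0963,0,0,0,-0.5],[0.0013,-0.0038,0.0963,0,0,0,-0.5]]]'

```text
t: 21.1
position: [0.4583, -0.2929, 0.0353]
ee_rot: [[-0.007, 1.0, -0.002], [1.0, 0.007, 0.002], [0.002, -0.002, -1.0]]
wrist_force: [-0.1, -0.4, 0.7]
grip_width: 0.064
grip_force: 0.0
```

```bash
python3 st.py .457,-.296,.033
```

```text
t 21.1 p [ 0.4583 -0.2929  0.0353] yaw 0.39 zaxis [-0.0025  0.0019 -1.    ] w 0.064 F [-0.1 -0.4  0.7] gf 0.0 j [-0.64  0.53  1.7   0.    0.91 -0.64]
tool shift to [ 0.457 -0.296  0.033] [-0.0031 -0.0013  0.0023]
```

Converted, -0.002 m is -0.0025, -0.001 m is -0.0013.

>>> play_rows --commands '[[[-0.0025,-0.0013,0.0025,0,0,0,-0.5],[-0.0025,-0.0013,0.0025,0,0,0,-0.2],[-0.0025,-0.0013,0.0025,0,0,0,0.2],[-0.0025,-0.0013,0.0025,0,0,0,0.9],[-0.0025,-0.0013,0.0025,0,0,0,0.9]]]' --grip_force 25

```text
t: 21.6
position: [0.4581, -0.2966, 0.0354]
ee_rot: [[-0.006, 1.0, 0.001], [1.0, 0.006, -0.001], [-0.001, 0.001, -1.0]]
wrist_force: [-0.4, 0.7, 3.1]
grip_width: 0.0138
grip_force: 25.1
```

>>> play_rows --commands '[[[0,0,0,0,0,0,0.9],[0,0,0,0,0,0,0.9],[0,0,0,0,0,0,0.9],[0,0,0,0,0,0,0.9],[0,0,0,0,0,0,0.9]]]'

```text
t: 22.1
position: [0.458, -0.2967, 0.0353]
ee_rot: [[-0.006, 1.0, 0.001], [1.0, 0.006, -0.0], [-0.0, 0.001, -1.0]]
wrist_force: [-2.3, 1.1, 5.9]
grip_width: 0.0136
grip_force: 25.3
```

```bash
python3 st.py .4885,-.126,.1
```

```text
t 22.1 p [ 0.458  -0.2967  0.0353] yaw 0.32 zaxis [ 6.e-04 -5.e-04 -1.e+00] w 0.0136 F [-2.3  1.1  5.9] gf 25.3 j [-0.64  0.53  1.7  -0.    0.91 -0.65]
tool shift to [ 0.4885 -0.126   0.1   ] [ 0.1705  0.0314 -0.0647]
```

Converted, -0.06 m is -0.075, -0.055 m is -0.0688.

>>> play_rows --commands '[[[0,0,-0.0188,0,0,0,0.9],[0,0,-0.0438,0,0,0,0.9],[0,0,-0.0688,0,0,0,0.9],[0.0125,0.0025,-0.075,0,0,0,0.9],[0.0375,0.0075,-0.075,0,0,0,0.9]]]'

```text
t: 22.6
position: [0.4639, -0.2665, 0.0959]
ee_rot: [[-0.004, 1.0, 0.002], [1.0, 0.004, -0.001], [-0.001, 0.002, -1.0]]
wrist_force: [1.2, -0.0, -1.4]
grip_width: 0.0138
grip_force: 24.9
```

Converted, 0.139 m is 0.1738, 0.12 m is 0.15.

>>> play_rows --commands '[[[0.0375,0.0063,0,0,0,0,0.9],[0.075,0.0125,0,0,0,0,0.9],[0.1125,0.02,0,0,0,0,0.9],[0.15,0.0275,0,0,0,0,0.9],[0.1738,0.0313,0,0,0,0,0.9]]]'

```text
t: 23.1
position: [0.4878, -0.1248, 0.0946]
ee_rot: [[-0.007, 1.0, -0.0], [1.0, 0.007, 0.0], [0.0, -0.0, -1.0]]
wrist_force: [-0.2, -1.1, -0.4]
grip_width: 0.0141
grip_force: 24.9
```

```bash
python3 st.py .4885,-.126,.04
python3 - <<'E'
from h import *
J=cv2.imread("pics/raw_side.png")[:,:,::-1].copy()
top=cv2.imread("pics/raw_top.png")[:,:,::-1].copy()
a=cv2.resize(J[185:225,220:290],(700,400),interpolation=cv2.INTER_CUBIC)
cv2.imwrite("pics/k.png",a[:,:,::-1])
print(ray("side",(254.5,205.2),.005))
E
```

```text
t 23.1 p [ 0.4878 -0.1248  0.0946] yaw 0.39 zaxis [-5.e-04  4.e-04 -1.e+00] w 0.0141 F [-0.2 -1.1 -0.4] gf 24.9 j [-0.32  0.36  1.79  0.    0.99 -0.33]
tool shift to [ 0.4885 -0.126   0.04  ] [-0.0012  0.0007  0.0546]
[ 0.49304282 -0.12982237  0.005     ]
```

View pics/k.png

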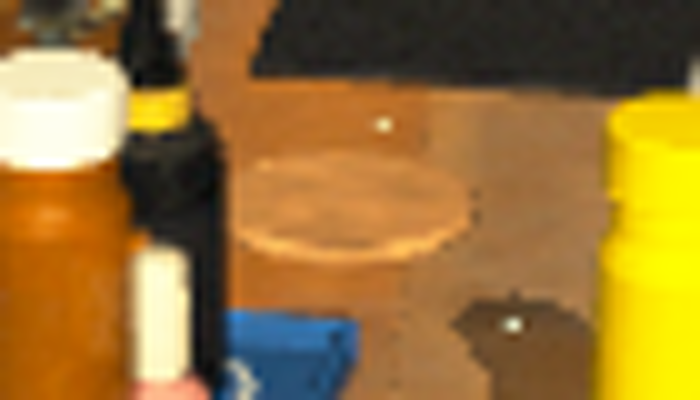

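>>> play_rows --commands '[[[-0.0013,0.0019,0.0188,0,0,0,0.9],[-0.0013,0.0019,0.0375,0,0,0,0.9],[-0.0013,0.0019,0.0563,0,0,0,0.9],[-0.0013,0.0019,0.0688,0,0,0,0.9],[-0.0013,0.0019,0.0688,0,0,0,0.9]]]'

```text
t: 23.6
position: [0.4886, -0.1277, 0.0386]
ee_rot: [[-0.006, 1.0, -0.002], [1.0, 0.006, 0.001], [0.001, -0.002, -1.0]]
wrist_force: [1.0, 0.5, 0.6]
grip_width: 0.0141
grip_force: 24.9
```

Converted, 0.001 m is 0.0013, 0.0005 m is 0.0006.

>>> play_rows --commands '[[[0,0,0.0006,0,0,0,0.9],[0,0,0.0013,0,0,0,0.9],[0,0,0.0013,0,0,0,0.9],[0,0,0.0013,0,0,0,0.9],[0,0,0.0013,0,0,0,0.9]]]'

```text
t: 24.1
position: [0.4895, -0.1283, 0.039]
ee_rot: [[-0.005, 1.0, 0.0], [1.0, 0.005, -0.0], [-0.0, 0.0, -1.0]]
wrist_force: [0.0, 0.5, 0.6]
grip_width: 0.0139
grip_force: 24.9
```

```bash
python3 st.py .4895,-.1265,.0363
```

```text
t 24.1 p [ 0.4895 -0.1283  0.039 ] yaw 0.31 zaxis [ 4.e-04 -1.e-04 -1.e+00] w 0.0139 F [0.  0.5 0.6] gf 24.9 j [-0.33  0.46  1.81  0.    0.88 -0.33]
tool shift to [ 0.4895 -0.1265  0.0363] [0.0018 0.     0.0027]
```

>>> play_rows --commands '[[[0.0013,0,0.0013,0,0,0,0.9],[0.0025,0,0.0025,0,0,0,0.9],[0.0025,0,0.0025,0,0,0,0.9],[0.0025,0,0.0025,0,0,0,0.9],[0.0025,0,0.0025,0,0,0,0.9]]]'

```text
t: 24.6
position: [0.4894, -0.1263, 0.0368]
ee_rot: [[-0.006, 1.0, -0.0], [1.0, 0.006, -0.0], [-0.0, -0.0, -1.0]]
wrist_force: [0.0, -0.8, -0.4]
grip_width: 0.0142
grip_force: 24.9
```

Converted, 0.001 m is 0.0013.

>>> play_rows --commands '[[[0,0,0.0013,0,0,0,0.9],[0,0,0.0013,0,0,0,0.9],[0,0,0.0013,0,0,0,0.9],[0,0,0.0013,0,0,0,0.9],[0,0,0.0013,0,0,0,0.9]]]'

```text
t: 25.1
position: [0.4896, -0.1264, 0.0363]
ee_rot: [[-0.006, 1.0, 0.001], [1.0, 0.006, -0.0], [-0.0, 0.001, -1.0]]
wrist_force: [-2.7, 0.8, 6.5]
grip_width: 0.0137
grip_force: 25.5
```

Converted, -0.001 m is -0.0013.

>>> play_rows --commands '[[[0,0,-0.0013,0,0,0,0.9],[0,0,-0.0013,0,0,0,-0.5],[0,0,-0.0013,0,0,0,-0.5],[0,0,-0.0013,0,0,0,-0.5],[0,0,-0.0013,0,0,0,-0.5]]]'

```text
t: 25.6
position: [0.4893, -0.1263, 0.0367]
ee_rot: [[-0.006, 1.0, -0.0], [1.0, 0.006, 0.0], [0.0, -0.0, -1.0]]
wrist_force: [-0.1, 0.2, 0.1]
grip_width: 0.0638
grip_force: 0.0
```

>>> play_rows --commands '[[[0,0,-0.0188,0,0,0,-0.5],[0,0,-0.0625,0,0,0,-0.5],[0,0,-0.1125,0,0,0,-0.5],[0,0,-0.15,0,0,0,-0.5],[0,0,-0.1563,0,0,0,-0.5]]]'

```text
t: 26.1
position: [0.4906, -0.1267, 0.1654]
ee_rot: [[-0.006, 1.0, 0.005], [1.0, 0.006, -0.002], [-0.002, 0.005, -1.0]]
wrist_force: [-0.4, 0.4, 0.0]
grip_width: 0.0639
grip_force: 0.0
```

Converted, 0.127 m is 0.1588, 0.095 m is 0.1188.

>>> play_rows --commands '[[[0.0313,0,0,0,0,0,-0.5],[0.075,0,0,0,0,0,-0.5],[0.1188,0,0,0,0,0,-0.5],[0.1588,0.0013,0,0,0,0,-0.5],[0.1588,0.0013,0,0,0,0,-0.5]]]'

```text
t: 26.6
position: [0.4893, 0.0035, 0.1611]
ee_rot: [[-0.009, 1.0, -0.001], [1.0, 0.009, 0.0], [0.0, -0.001, -1.0]]
wrist_force: [0.3, 0.3, -0.8]
grip_width: 0.0642
grip_force: 0.0
```

```bash
python3 st.py .490,.0007,.0518;  python3 - <<'E'
from h import *
o=[]
for n,b in(("top",(240,160,360,250)),("side",(220,140,300,225))):
    im=camera(n);cv2.imwrite(f"pics/raw2_{n}.png",im[:,:,::-1]);o.append(cv2.resize(im[b[1]:b[3],b[0]:b[2]],(400,300) if n=="top" else (400,425),interpolation=cv2.INTER_CUBIC))
o[0]=cv2.copyMakeBorder(o[0],0,125,0,0,cv2.BORDER_CONSTANT)
cv2.imwrite("pics/g5.png",np.hstack(o)[:,:,::-1])
E
```

```text
t 26.6 p [0.4893 0.0035 0.1611] yaw 0.5 zaxis [-1.e-03  5.e-04 -1.e+00] w 0.0642 F [ 0.3  0.3 -0.8] gf 0.0 j [-0.07  0.24  1.77  0.    1.13 -0.08]
tool shift to [0.49   0.0007 0.0518] [-0.0028  0.0008  0.1093]
```

View pics/g5.png

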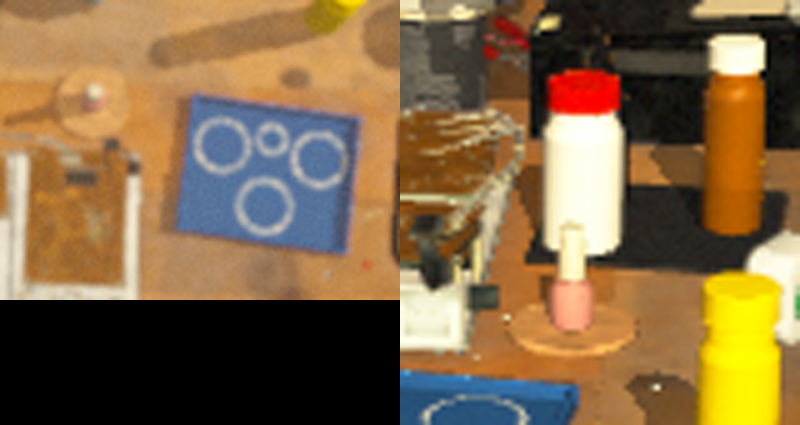

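Run:
```python
from h import *
np.set_printoptions(precision=4,suppress=True)
im=cv2.imread("pics/raw2_top.png")[:,:,::-1].copy();I=im.astype(int)
fit(up(I[...,2]-I[...,0]+5,(285,180,355,245)),.012,"tray")
for nm,(x,y) in dict(paste=(.3945,-.287),oil=(.450,-.2475),flux=(.439,-.339),var=(.456,-.295)).items():
    r=.025 if nm!="var" else .014
    # sample: centroid of white (high red) pixels weighted, near the ring
    xs=[];ws=[]
    for v in range(180,245):
        for u in range(285,355):
            w=ray("top",(u,v),.004)[:2]
            if abs(np.hypot(*(w-[x,y]))-r)<.0075:
                xs.append(w);ws.append(max(0,I[v,u,0]-115))
    xs=np.array(xs);ws=np.array(ws,float)
    A=np.c_[xs,np.ones(len(xs))]*np.sqrt(ws)[:,None];b=(xs**2).sum(1)*np.sqrt(ws)
    s=np.linalg.lstsq(A,b,rcond=None)[0];c=s[:2]/2;print(nm,c,np.sqrt(s[2]+c@c),ws.sum())
d=np.minimum(I.min(2)-150,300);c=up(d,(262,180,275,195));print("cap",ray("top",ctr((c*100).astype(np.int32))/100,.061))
d=I.min(2)-140
J=cv2.imread("pics/raw2_side.png")[:,:,::-1].astype(int)
```

```text
tray ((424.2274169921875, -290.52081298828125), (161.0951690673828, 130.772705078125), 82.89073181152344)
paste [ 0.3945 -0.2881] 0.024140126608631185 5329.0
oil [ 0.4508 -0.2488] 0.02416643714919607 4984.0
flux [ 0.4397 -0.3393] 0.024157459130685073 4904.0
var [ 0.457  -0.2952] 0.013534264293090898 2778.0
cap [ 0.4893 -0.1267  0.061 ]
```

Converted, 0.111 m is 0.1388, -0.002 m is -0.0025.

>>> play_rows --commands '[[[-0.0025,0,0.0375,0,0,0,-0.5],[-0.0013,0,0.075,0,0,0,-0.5],[-0.0013,0,0.1125,0,0,0,-0.5],[-0.0013,0,0.1388,0,0,0,-0.5],[-0.0013,0,0.1388,0,0,0,-0.5]]]' --grip_force 40

```text
t: 27.2
position: [0.4881, -0.0012, 0.0481]
ee_rot: [[-0.004, 1.0, -0.005], [1.0, 0.004, 0.0], [0.0, -0.005, -1.0]]
wrist_force: [0.1, -0.3, 0.7]
grip_width: 0.0641
grip_force: 0.0
```

>>> play_rows --commands '[[[0,0,0,0,0,0,-0.5],[0,0,0,0,0,0,0.5],[0,0,0,0,0,0,0.5],[0,0,0,0,0,0,0.5],[0,0,0,0,0,0,0.5]]]'

```text
t: 27.7
position: [0.4902, -0.0005, 0.0523]
ee_rot: [[-0.006, 1.0, 0.002], [1.0, 0.006, -0.0], [-0.0, 0.002, -1.0]]
wrist_force: [-2.9, 0.9, 6.1]
grip_width: 0.0449
grip_force: 39.7
```

```bash
python3 st.py .3945,-.2865,.16
```

```text
t 27.7 p [ 0.4902 -0.0005  0.0523] yaw 0.32 zaxis [ 2.e-03 -3.e-04 -1.e+00] w 0.0449 F [-2.9  0.9  6.1] gf 39.7 j [-0.08  0.4   1.85 -0.    0.89 -0.08]
tool shift to [ 0.3945 -0.2865  0.16  ] [-0.2855 -0.0972 -0.1078]
```

Converted, -0.12 m is -0.15, -0.11 m is -0.1375.

>>> play_rows --commands '[[[0,0,-0.0188,0,0,0,0.5],[0,0,-0.0563,0,0,0,0.5],[0,0,-0.1,0,0,0,0.5],[0,0,-0.1375,0,0,0,0.5],[-0.0125,-0.0038,-0.15,0,0,0,0.5]]]'

```text
t: 28.2
position: [0.4879, -0.0102, 0.1745]
ee_rot: [[-0.007, 1.0, 0.006], [1.0, 0.007, -0.0], [-0.0, 0.006, -1.0]]
wrist_force: [0.7, 0.4, -2.5]
grip_width: 0.0443
grip_force: 41.4
```

Converted, -0.165 m is -0.2063, -0.13 m is -0.1625.

>>> play_rows --commands '[[[-0.0313,-0.0113,0,0,0,0,0.5],[-0.075,-0.025,0,0,0,0,0.5],[-0.1188,-0.04,0,0,0,0,0.5],[-0.1625,-0.055,0,0,0,0,0.5],[-0.2063,-0.07,0,0,0,0,0.5]]]'

```text
t: 28.7
position: [0.4304, -0.1773, 0.1704]
ee_rot: [[-0.006, 1.0, -0.0], [1.0, 0.006, 0.0], [0.0, -0.0, -1.0]]
wrist_force: [0.0, 0.3, -1.4]
grip_width: 0.0446
grip_force: 41.4
```

Converted, -0.111 m is -0.1388, -0.095 m is -0.1188.

>>> play_rows --commands '[[[-0.0438,-0.015,0,0,0,0,0.5],[-0.0875,-0.03,0,0,0,0,0.5],[-0.1188,-0.0413,0,0,0,0,0.5],[-0.1388,-0.0475,0,0,0,0,0.5],[-0.1388,-0.0475,0,0,0,0,0.5]]]'

```text
t: 29.2
position: [0.393, -0.2886, 0.1702]
ee_rot: [[-0.003, 1.0, -0.001], [1.0, 0.003, 0.0], [0.0, -0.001, -1.0]]
wrist_force: [0.5, -0.6, -1.6]
grip_width: 0.0452
grip_force: 41.4
```

Converted, 0.11 m is 0.1375, 0.1 m is 0.125.

>>> play_rows --commands '[[[0,0,0.025,0,0,0,0.5],[0,0,0.0625,0,0,0,0.5],[0,0,0.1,0,0,0,0.5],[0,0,0.125,0,0,0,0.5],[0,0,0.1375,0,0,0,0.5]]]'

```text
t: 29.7
position: [0.3935, -0.2857, 0.0589]
ee_rot: [[-0.006, 1.0, -0.002], [1.0, 0.006, 0.002], [0.002, -0.002, -1.0]]
wrist_force: [-0.1, -0.1, -0.8]
grip_width: 0.0447
grip_force: 41.3
```

>>> play_rows --commands '[[[0,0,0,0,0,0,0.5],[0,0,0,0,0,0,0.5],[0,0,0,0,0,0,0.5],[0,0,0,0,0,0,0.5],[0,0,0,0,0,0,0.5]]]'

```text
t: 30.2
position: [0.3945, -0.287, 0.0613]
ee_rot: [[-0.006, 1.0, 0.001], [1.0, 0.006, -0.001], [-0.001, 0.001, -1.0]]
wrist_force: [-0.1, -0.3, -2.8]
grip_width: 0.0443
grip_force: 41.4
```

```bash
python3 st.py .3945,-.2873,.0523
```

```text
t 30.2 p [ 0.3945 -0.287   0.0613] yaw 0.32 zaxis [ 8.e-04 -7.e-04 -1.e+00] w 0.0443 F [-0.1 -0.3 -2.8] gf 41.4 j [-0.7   0.38  1.85 -0.    0.91 -0.71]
tool shift to [ 0.3945 -0.2873  0.0523] [-0.0003  0.      0.009 ]
```

Lower ~8 mm, then the last bit to contact.

Converted, 0.008 m is 0.01, 0.006 m is 0.0075.

>>> play_rows --commands '[[[0,0,0.0038,0,0,0,0.5],[0,0,0.0075,0,0,0,0.5],[0,0,0.01,0,0,0,0.5],[0,0,0.01,0,0,0,0.5],[0,0,0.01,0,0,0,0.5]]]'

```text
t: 30.7
position: [0.3943, -0.2868, 0.0527]
ee_rot: [[-0.006, 1.0, -0.0], [1.0, 0.006, 0.0], [0.0, -0.0, -1.0]]
wrist_force: [0.4, -0.8, -0.3]
grip_width: 0.0446
grip_force: 41.4
```

Converted, 0.001 m is 0.0013.

>>> play_rows --commands '[[[0,0,0.0013,0,0,0,0.5],[0,0,0.0013,0,0,0,0.5],[0,0,0.0013,0,0,0,0.5],[0,0,0.0013,0,0,0,0.5],[0,0,0.0013,0,0,0,0.5]]]'

```text
t: 31.2
position: [0.3944, -0.2871, 0.0523]
ee_rot: [[-0.006, 1.0, 0.0], [1.0, 0.006, -0.001], [-0.001, 0.0, -1.0]]
wrist_force: [-2.8, 0.2, 6.0]
grip_width: 0.0448
grip_force: 42.2
```

Converted, -0.001 m is -0.0013.

>>> play_rows --commands '[[[0,0,-0.0013,0,0,0,0.5],[0,0,-0.0013,0,0,0,-0.5],[0,0,-0.0013,0,0,0,-0.5],[0,0,-0.0013,0,0,0,-0.5],[0,0,-0.0013,0,0,0,-0.5]]]'

```text
t: 31.7
position: [0.3943, -0.2868, 0.0527]
ee_rot: [[-0.006, 1.0, -0.0], [1.0, 0.006, 0.0], [0.0, -0.0, -1.0]]
wrist_force: [-0.1, -0.5, 0.6]
grip_width: 0.0641
grip_force: 0.0
```

Converted, -0.14 m is -0.175, -0.13 m is -0.1625.

>>> play_rows --commands '[[[0,0,-0.025,0,0,0,-0.5],[0,0,-0.075,0,0,0,-0.5],[0,0,-0.125,0,0,0,-0.5],[0,0,-0.1625,0,0,0,-0.5],[0,0,-0.175,0,0,0,-0.5]]]'

```text
t: 32.2
position: [0.395, -0.2874, 0.1958]
ee_rot: [[-0.006, 1.0, 0.004], [1.0, 0.006, -0.003], [-0.003, 0.003, -1.0]]
wrist_force: [0.6, -0.7, -0.5]
grip_width: 0.064
grip_force: 0.0
```

Converted, 0.19 m is 0.2375, 0.15 m is 0.1875.

>>> play_rows --commands '[[[0.0375,0.01,0,0,0,0,-0.5],[0.0875,0.0238,0,0,0,0,-0.5],[0.1375,0.0375,0,0,0,0,-0.5],[0.1875,0.0513,0,0,0,0,-0.5],[0.2375,0.065,0,0,0,0,-0.5]]]'

```text
t: 32.7
position: [0.4451, -0.0949, 0.192]
ee_rot: [[-0.005, 1.0, -0.001], [1.0, 0.005, 0.0], [0.0, -0.001, -1.0]]
wrist_force: [0.9, -0.3, 0.4]
grip_width: 0.064
grip_force: 0.0
```

Converted, 0.185 m is 0.2313, 0.16 m is 0.2.

>>> play_rows --commands '[[[0.05,0.0138,0,0,0,0,-0.5],[0.1,0.0275,0,0,0,0,-0.5],[0.15,0.0413,0,0,0,0,-0.5],[0.2,0.0538,0,0,0,0,-0.5],[0.2313,0.0625,0,0,0,0,-0.5]]]'

```text
t: 33.2
position: [0.4941, 0.0912, 0.1917]
ee_rot: [[-0.007, 1.0, -0.001], [1.0, 0.007, 0.0], [0.0, -0.001, -1.0]]
wrist_force: [-0.2, -0.1, 0.5]
grip_width: 0.0644
grip_force: 0.0
```

Converted, 0.03 m is 0.0375, 0.02 m is 0.025.

>>> play_rows --commands '[[[0,0,0.025,0,0,0,-0.5],[0,0,0.0375,0,0,0,-0.5],[0,0,0.0375,0,0,0,-0.5],[0,0,0.0375,0,0,0,-0.5],[0,0,0.0375,0,0,0,-0.5]]]'

```text
t: 33.7
position: [0.4944, 0.0883, 0.1634]
ee_rot: [[-0.005, 1.0, 0.001], [1.0, 0.005, 0.0], [0.0, 0.001, -1.0]]
wrist_force: [0.2, 0.3, -0.2]
grip_width: 0.0637
grip_force: 0.0
```

```bash
python3 st.py .4944,.0878,.0455;python3 - <<'E'
from h import *
o=[]
for n,b in(("top",(180,140,360,250)),("side",(170,140,310,225))):
    im=camera(n);cv2.imwrite(f"pics/raw3_{n}.png",im[:,:,::-1]);o.append(cv2.resize(im[b[1]:b[3],b[0]:b[2]],(490,298),interpolation=cv2.INTER_CUBIC))
cv2.imwrite("pics/g6.png",np.vstack(o)[:,:,::-1])
im=cv2.imread("pics/raw3_top.png")[:,:,::-1].copy();I=im.astype(int)
c=up(I[...,0]-2*I[...,1]-20,(312,206,338,232));print("red",ray("top",ctr((c*100).astype(np.int32))/100,.104))
im=cv2.imread("pics/raw_top.png")[:,:,::-1].copy();I=im.astype(int)
c=up(I[...,0]-2*I[...,1]-20,(312,206,338,232));print("red0",ray("top",ctr((c*100).astype(np.int32))/100,.104))
E
```

```text
t 33.7 p [0.4944 0.0883 0.1634] yaw 0.27 zaxis [ 9.e-04  1.e-04 -1.e+00] w 0.0637 F [ 0.2  0.3 -0.2] gf 0.0 j [0.1  0.26 1.73 0.   1.14 0.1 ]
tool shift to [0.4944 0.0878 0.0455] [-5.000e-04 -1.000e-04  1.179e-01]
red [ 0.39129236 -0.28731395  0.104     ]
red0 [ 0.3946586  -0.28738367  0.104     ]
```

View pics/g6.png

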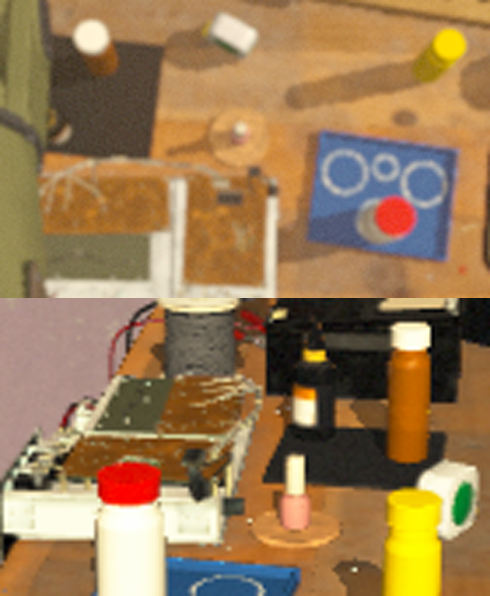

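Converted, 0.117 m is 0.1463, 0.09 m is 0.1125.

>>> play_rows --commands '[[[0,0,0.0375,0,0,0,-0.5],[0,0,0.075,0,0,0,-0.5],[0,0,0.1125,0,0,0,-0.5],[0,0,0.1463,0,0,0,-0.5],[0,0,0.1463,0,0,0,-0.5]]]'

```text
t: 34.3
position: [0.4926, 0.0884, 0.0433]
ee_rot: [[-0.005, 1.0, -0.005], [1.0, 0.005, -0.001], [-0.001, -0.005, -1.0]]
wrist_force: [0.2, 0.1, 0.0]
grip_width: 0.0639
grip_force: 0.0
```

>>> play_rows --commands '[[[0,0,0,0,0,0,-0.5],[0,0,0,0,0,0,0.5],[0,0,0,0,0,0,0.5],[0,0,0,0,0,0,0.5],[0,0,0,0,0,0,0.5]]]'

```text
t: 34.8
position: [0.4949, 0.0888, 0.0474]
ee_rot: [[-0.006, 1.0, 0.002], [1.0, 0.006, 0.0], [0.0, 0.002, -1.0]]
wrist_force: [-2.9, -0.6, 8.6]
grip_width: 0.0368
grip_force: 39.0
```

```bash
python3 st.py .4525,-.2479,.15
```

```text
t 34.8 p [0.4949 0.0888 0.0474] yaw 0.32 zaxis [ 2.4e-03  3.0e-04 -1.0e+00] w 0.0368 F [-2.9 -0.6  8.6] gf 39.0 j [ 0.1   0.44  1.82 -0.    0.89  0.1 ]
tool shift to [ 0.4525 -0.2479  0.15  ] [-0.3364 -0.0441 -0.1027]
```

Converted, -0.12 m is -0.15, -0.11 m is -0.1375.

>>> play_rows --commands '[[[0,0,-0.0188,0,0,0,0.5],[0,0,-0.0563,0,0,0,0.5],[0,0,-0.1,0,0,0,0.5],[0,0,-0.1375,0,0,0,0.5],[-0.0125,-0.0013,-0.15,0,0,0,0.5]]]'

```text
t: 35.3
position: [0.4943, 0.0792, 0.1696]
ee_rot: [[-0.007, 1.0, 0.006], [1.0, 0.007, 0.001], [0.001, 0.006, -1.0]]
wrist_force: [0.4, -0.0, -0.9]
grip_width: 0.0363
grip_force: 40.3
```

Converted, -0.18 m is -0.225, -0.14 m is -0.175.

>>> play_rows --commands '[[[-0.0313,-0.0038,0,0,0,0,0.5],[-0.075,-0.01,0,0,0,0,0.5],[-0.125,-0.0163,0,0,0,0,0.5],[-0.175,-0.0225,0,0,0,0,0.5],[-0.225,-0.0288,0,0,0,0,0.5]]]'

```text
t: 35.8
position: [0.4704, -0.1033, 0.1656]
ee_rot: [[-0.006, 1.0, -0.0], [1.0, 0.006, -0.0], [-0.0, -0.0, -1.0]]
wrist_force: [1.0, 0.5, -1.2]
grip_width: 0.036
grip_force: 40.3
```

>>> play_rows --commands '[[[-0.05,-0.0063,0,0,0,0,0.5],[-0.1,-0.0138,0,0,0,0,0.5],[-0.1438,-0.0188,0,0,0,0,0.5],[-0.175,-0.0238,0,0,0,0,0.5],[-0.1819,-0.0244,0,0,0,0,0.5]]]'

```text
t: 36.3
position: [0.4515, -0.2494, 0.1653]
ee_rot: [[-0.003, 1.0, -0.0], [1.0, 0.003, -0.0], [-0.0, -0.0, -1.0]]
wrist_force: [-1.1, -0.2, -1.2]
grip_width: 0.0362
grip_force: 40.3
```

Converted, 0.112 m is 0.14, 0.105 m is 0.1313.

>>> play_rows --commands '[[[0,0,0.025,0,0,0,0.5],[0,0,0.0625,0,0,0,0.5],[0,0,0.1,0,0,0,0.5],[0,0,0.1313,0,0,0,0.5],[0,0,0.14,0,0,0,0.5]]]'

```text
t: 36.8
position: [0.4513, -0.2458, 0.0513]
ee_rot: [[-0.006, 1.0, -0.003], [1.0, 0.006, 0.002], [0.002, -0.003, -1.0]]
wrist_force: [0.3, 0.5, -0.2]
grip_width: 0.0359
grip_force: 40.3
```

>>> play_rows --commands '[[[0,0,0,0,0,0,0.5],[0,0,0,0,0,0,0.5],[0,0,0,0,0,0,0.5],[0,0,0,0,0,0,0.5],[0,0,0,0,0,0,0.5]]]'

```text
t: 37.3
position: [0.4528, -0.2472, 0.0544]
ee_rot: [[-0.006, 1.0, 0.001], [1.0, 0.006, -0.001], [-0.001, 0.001, -1.0]]
wrist_force: [0.5, 0.3, -0.8]
grip_width: 0.0362
grip_force: 40.3
```

```bash
python3 st.py .453,-.247,.0477
```

```text
t 37.3 p [ 0.4528 -0.2472  0.0544] yaw 0.32 zaxis [ 8.e-04 -6.e-04 -1.e+00] w 0.0362 F [ 0.5  0.3 -0.8] gf 40.3 j [-0.57  0.45  1.78 -0.    0.92 -0.58]
tool shift to [ 0.453  -0.247   0.0477] [0.0002 0.0002 0.0067]
```

Converted, 0.0065 m is 0.0081, 0.006 m is 0.0075.

>>> play_rows --commands '[[[0,0,0.0038,0,0,0,0.5],[0,0,0.0075,0,0,0,0.5],[0,0,0.0081,0,0,0,0.5],[0,0,0.0081,0,0,0,0.5],[0,0,0.0081,0,0,0,0.5]]]'

```text
t: 37.8
position: [0.4526, -0.2472, 0.0475]
ee_rot: [[-0.006, 1.0, 0.0], [1.0, 0.006, -0.0], [-0.0, 0.0, -1.0]]
wrist_force: [-1.7, 0.6, 5.6]
grip_width: 0.0359
grip_force: 41.0
```

>>> play_rows --commands '[[[0,0,0,0,0,0,0.5],[0,0,0,0,0,0,-0.5],[0,0,0,0,0,0,-0.5],[0,0,0,0,0,0,-0.5],[0,0,0,0,0,0,-0.5]]]'

```text
t: 38.3
position: [0.4525, -0.247, 0.0472]
ee_rot: [[-0.006, 1.0, -0.0], [1.0, 0.006, 0.0], [0.0, -0.0, -1.0]]
wrist_force: [0.7, -0.3, -0.5]
grip_width: 0.0643
grip_force: 0.0
```

Converted, -0.14 m is -0.175, -0.13 m is -0.1625.

>>> play_rows --commands '[[[0,0,-0.025,0,0,0,-0.5],[0,0,-0.075,0,0,0,-0.5],[0,0,-0.125,0,0,0,-0.5],[0,0,-0.1625,0,0,0,-0.5],[0,0,-0.175,0,0,0,-0.5]]]'

```text
t: 38.8
position: [0.4533, -0.2475, 0.1904]
ee_rot: [[-0.006, 1.0, 0.004], [1.0, 0.006, -0.003], [-0.003, 0.004, -1.0]]
wrist_force: [-0.4, 0.8, -0.7]
grip_width: 0.0641
grip_force: 0.0
```

Converted, 0.225 m is 0.2813, 0.18 m is 0.225.

>>> play_rows --commands '[[[0.0563,0.01,0,0,0,0,-0.5],[0.1125,0.02,0,0,0,0,-0.5],[0.1688,0.03,0,0,0,0,-0.5],[0.225,0.04,0,0,0,0,-0.5],[0.2813,0.05,0,0,0,0,-0.5]]]'

```text
t: 39.3
position: [0.491, -0.02, 0.1864]
ee_rot: [[-0.005, 1.0, -0.001], [1.0, 0.005, 0.0], [0.0, -0.001, -1.0]]
wrist_force: [0.6, -0.3, 0.3]
grip_width: 0.0641
grip_force: 0.0
```

```bash
python3 st.py .4,-.287,.052
cat > cmp.py <<'E'
from h import *
def meas(ts,ss):
    I=ts.astype(int);J=ss.astype(int);r={}
    for n,d,b in[("red",I[...,0]-2*I[...,1]-20,(312,206,338,232)),("white",I.min(2)-140,(333,192,354,214)),("oil",75-I[...,2],(297,190,317,212))]:
        try:
            c=up(d,b);r[n]=ctr((c*100).astype(np.int32))/100
        except Exception as e:r[n]=np.zeros(2)
    for n,d,b in[("sred",J[...,0]-2*J[...,1]-20,(195,180,222,202)),("soil",J[...,0]-J[...,2]-90,(230,192,241,200)),("swht",J.min(2)-140,(216,188,235,203))]:
        try:
            c=up(d,b);r[n]=ctr((c*100).astype(np.int32))/100
        except Exception as e:r[n]=np.zeros(2)
    return r
if __name__=="__main__":
    import sys
    k=sys.argv[1];a={n:camera(n) for n in("top","side")}
    for n in a:cv2.imwrite(f"pics/raw{k}_{n}.png",a[n][:,:,::-1])
    m0=meas(*[cv2.imread(f"pics/raw_{n}.png")[:,:,::-1].copy() for n in("top","side")]);m1=meas(a["top"],a["side"])
    for n in m0:print(n,m0[n].round(2),m1[n].round(2),"d",(m1[n]-m0[n]).round(2))
E
python3 cmp.py 4
```

```text
t 39.3 p [ 0.491  -0.02    0.1864] yaw 0.31 zaxis [-1.1e-03  1.0e-04 -1.0e+00] w 0.0641 F [ 0.6 -0.3  0.3] gf 0.0 j [-0.12  0.21  1.74 -0.    1.19 -0.12]
tool shift to [ 0.4   -0.287  0.052] [-0.2665 -0.0923  0.1345]
red [324.77 218.22] [324.74 219.41] d [-0.02  1.19]
white [344.26 202.21] [337.96 201.09] d [-6.3  -1.12]
oil [307.63 201.84] [307.6  202.07] d [-0.03  0.24]
sred [207.54 192.55] [206.31 192.41] d [-1.24 -0.14]
soil [236.25 195.01] [235.16 195.  ] d [-1.09 -0.01]
swht [224.44 195.48] [220.25 198.3 ] d [-4.19  2.82]
```

Converted, -0.2 m is -0.25, -0.16 m is -0.2.

>>> play_rows --commands '[[[-0.05,-0.0188,0,0,0,0,-0.5],[-0.1,-0.0375,0,0,0,0,-0.5],[-0.15,-0.0563,0,0,0,0,-0.5],[-0.2,-0.075,0,0,0,0,-0.5],[-0.25,-0.0925,0,0,0,0,-0.5]]]'

```text
t: 39.9
position: [0.417, -0.224, 0.1865]
ee_rot: [[-0.005, 1.0, -0.001], [1.0, 0.005, 0.0], [0.0, -0.001, -1.0]]
wrist_force: [-0.0, -0.2, 0.6]
grip_width: 0.0642
grip_force: 0.0
```

Converted, -0.067 m is -0.0838, -0.06 m is -0.075.

>>> play_rows --commands '[[[-0.0375,-0.0125,0,0,0,0,-0.5],[-0.075,-0.025,0,0,0,0,-0.5],[-0.0838,-0.03,0,0,0,0,-0.5],[-0.0838,-0.03,0,0,0,0,-0.5],[-0.0838,-0.03,0,0,0,0,-0.5]]]'

```text
t: 40.4
position: [0.3948, -0.2887, 0.1869]
ee_rot: [[-0.006, 1.0, -0.001], [1.0, 0.006, 0.001], [0.001, -0.001, -1.0]]
wrist_force: [0.9, -0.0, -0.0]
grip_width: 0.0643
grip_force: 0.0
```

```bash
python3 st.py .3944,-.287,.049
```

```text
t 40.4 p [ 0.3948 -0.2887  0.1869] yaw 0.32 zaxis [-5.e-04  6.e-04 -1.e+00] w 0.0643 F [ 0.9 -0.  -0. ] gf 0.0 j [-0.71  0.21  1.74  0.    1.19 -0.71]
tool shift to [ 0.3944 -0.287   0.049 ] [ 0.0016 -0.0003  0.1379]
```

Converted, 0.136 m is 0.17, 0.001 m is 0.0013.

>>> play_rows --commands '[[[0.0013,0,0.0375,0,0,0,-0.5],[0.0019,0,0.075,0,0,0,-0.5],[0.0019,0,0.1125,0,0,0,-0.5],[0.0019,0,0.15,0,0,0,-0.5],[0.0019,0,0.17,0,0,0,-0.5]]]'

```text
t: 40.9
position: [0.3945, -0.286, 0.0491]
ee_rot: [[-0.007, 1.0, -0.002], [1.0, 0.007, 0.002], [0.002, -0.002, -1.0]]
wrist_force: [-0.4, 0.4, 0.1]
grip_width: 0.064
grip_force: 0.0
```

>>> play_rows --commands '[[[0,0,0,0,0,0,-0.5],[0,0,0,0,0,0,0.5],[0,0,0,0,0,0,0.5],[0,0,0,0,0,0,0.5],[0,0,0,0,0,0,0.5]]]'

```text
t: 41.4
position: [0.3953, -0.2881, 0.0523]
ee_rot: [[-0.006, 1.0, 0.002], [1.0, 0.006, -0.001], [-0.001, 0.002, -1.0]]
wrist_force: [-0.7, 1.3, 7.3]
grip_width: 0.0449
grip_force: 40.9
```

Converted, -0.01 m is -0.0125, 0.002 m is 0.0025.

>>> play_rows --commands '[[[0,0,-0.0063,0,0,0,0.5],[0,0,-0.0125,0,0,0,0.5],[0,0.0025,-0.0125,0,0,0,0.5],[0,0.0041,-0.0125,0,0,0,0.5],[0,0.0041,-0.0125,0,0,0,0.5]]]'

```text
t: 41.9
position: [0.3982, -0.2878, 0.0611]
ee_rot: [[-0.006, 1.0, -0.0], [1.0, 0.006, 0.0], [0.0, -0.0, -1.0]]
wrist_force: [-0.3, -0.9, -1.7]
grip_width: 0.0447
grip_force: 41.1
```

```bash
python3 st.py .3977,-.287,.0523
```

```text
t 41.9 p [ 0.3982 -0.2878  0.0611] yaw 0.33 zaxis [-1.e-04  1.e-04 -1.e+00] w 0.0447 F [-0.3 -0.9 -1.7] gf 41.1 j [-0.7   0.39  1.84 -0.    0.91 -0.71]
tool shift to [ 0.3977 -0.287   0.0523] [ 0.0008 -0.0005  0.0088]
```

Converted, 0.0088 m is 0.011, 0.006 m is 0.0075.

>>> play_rows --commands '[[[0,0,0.0038,0,0,0,0.5],[0,0,0.0075,0,0,0,0.5],[0,0,0.011,0,0,0,0.5],[0,0,0.011,0,0,0,0.5],[0,0,0.011,0,0,0,0.5]]]'

```text
t: 42.4
position: [0.398, -0.2879, 0.0525]
ee_rot: [[-0.006, 1.0, -0.0], [1.0, 0.006, -0.0], [-0.0, -0.0, -1.0]]
wrist_force: [-2.7, 1.2, 3.6]
grip_width: 0.0444
grip_force: 41.6
```

>>> play_rows --commands '[[[0,0,0,0,0,0,0.5],[0,0,0,0,0,0,-0.5],[0,0,0,0,0,0,-0.5],[0,0,0,0,0,0,-0.5],[0,0,0,0,0,0,-0.5]]]'

```text
t: 42.9
position: [0.3981, -0.2878, 0.0525]
ee_rot: [[-0.006, 1.0, 0.0], [1.0, 0.006, -0.0], [-0.0, 0.0, -1.0]]
wrist_force: [0.0, -0.2, -0.3]
grip_width: 0.0643
grip_force: 0.0
```

Converted, -0.15 m is -0.1875, -0.14 m is -0.175.

>>> play_rows --commands '[[[0,0,-0.025,0,0,0,-0.5],[0,0,-0.075,0,0,0,-0.5],[0,0,-0.125,0,0,0,-0.5],[0,0,-0.175,0,0,0,-0.5],[0,0,-0.1875,0,0,0,-0.5]]]'

```text
t: 43.4
position: [0.3991, -0.2886, 0.2067]
ee_rot: [[-0.006, 1.0, 0.005], [1.0, 0.006, -0.004], [-0.004, 0.005, -1.0]]
wrist_force: [-0.0, 0.1, -1.2]
grip_width: 0.0641
grip_force: 0.0
```

>>> play_rows --commands '[[[0.0375,0.02,0,0,0,0,-0.5],[0.0838,0.045,0,0,0,0,-0.5],[0.13,0.07,0,0,0,0,-0.5],[0.175,0.095,0,0,0,0,-0.5],[0.22,0.12,0,0,0,0,-0.5]]]'

```text
t: 43.9
position: [0.4935, -0.1096, 0.2019]
ee_rot: [[-0.006, 1.0, -0.001], [1.0, 0.006, 0.0], [0.0, -0.001, -1.0]]
wrist_force: [0.4, -1.1, -0.8]
grip_width: 0.0641
grip_force: 0.0
```

Converted, 0.148 m is 0.185, 0.11 m is 0.1375.

>>> play_rows --commands '[[[0.0463,0.025,0,0,0,0,-0.5],[0.0925,0.05,0,0,0,0,-0.5],[0.1375,0.075,0,0,0,0,-0.5],[0.185,0.1,0,0,0,0,-0.5],[0.185,0.1,0,0,0,0,-0.5]]]'

```text
t: 44.4
position: [0.5732, 0.041, 0.2012]
ee_rot: [[-0.009, 1.0, -0.001], [1.0, 0.009, 0.001], [0.001, -0.001, -1.0]]
wrist_force: [-0.6, -1.0, 0.1]
grip_width: 0.0634
grip_force: 0.0
```

```bash
python3 st.py .5767,.0362,.061; python3 cmp.py 5
```

```text
t 44.4 p [0.5732 0.041  0.2012] yaw 0.54 zaxis [-1.e-03  6.e-04 -1.e+00] w 0.0634 F [-0.6 -1.   0.1] gf 0.0 j [ 0.01  0.38  1.49  0.    1.28 -0.  ]
tool shift to [0.5767 0.0362 0.061 ] [-0.0049  0.0036  0.1402]
red [324.77 218.22] [324.8  218.58] d [0.03 0.36]
white [344.26 202.21] [338.   201.09] d [-6.26 -1.13]
oil [307.63 201.84] [307.59 202.06] d [-0.04  0.23]
sred [207.54 192.55] [207.38 192.53] d [-0.17 -0.02]
soil [236.25 195.01] [235.16 195.  ] d [-1.09 -0.01]
swht [224.44 195.48] [220.46 198.44] d [-3.98  2.96]
```

Converted, 0.138 m is 0.1725, 0.03 m is 0.0375.

>>> play_rows --commands '[[[-0.0013,0.0038,0.0375,0,0,0,-0.5],[-0.0025,0.0038,0.075,0,0,0,-0.5],[-0.0025,0.0038,0.1125,0,0,0,-0.5],[-0.0025,0.0038,0.15,0,0,0,-0.5],[-0.0025,0.0038,0.1725,0,0,0,-0.5]]]'

```text
t: 45.0
position: [0.5739, 0.0338, 0.062]
ee_rot: [[-0.004, 1.0, -0.003], [1.0, 0.004, -0.0], [-0.0, -0.003, -1.0]]
wrist_force: [-0.4, 0.1, -0.5]
grip_width: 0.0638
grip_force: 0.0
```

>>> play_rows --commands '[[[0,0,0,0,0,0,-0.5],[0,0,0,0,0,0,0.5],[0,0,0,0,0,0,0.5],[0,0,0,0,0,0,0.5],[0,0,0,0,0,0,0.5]]]'

```text
t: 45.5
position: [0.5758, 0.0351, 0.066]
ee_rot: [[-0.006, 1.0, 0.002], [1.0, 0.006, -0.0], [-0.0, 0.002, -1.0]]
wrist_force: [-2.8, -0.7, 7.1]
grip_width: 0.0345
grip_force: 39.8
```

```bash
python3 st.py .4412,-.3395,.2
```

```text
t 45.5 p [0.5758 0.0351 0.066 ] yaw 0.32 zaxis [ 2.e-03 -2.e-04 -1.e+00] w 0.0345 F [-2.8 -0.7  7.1] gf 39.8 j [-0.    0.54  1.59 -0.    1.   -0.01]
tool shift to [ 0.4412 -0.3395  0.2   ] [-0.3738 -0.1364 -0.1342]
```

Converted, -0.145 m is -0.1813, -0.115 m is -0.1438.

>>> play_rows --commands '[[[0,0,-0.0188,0,0,0,0.5],[0,0,-0.0563,0,0,0,0.5],[0,0,-0.1,0,0,0,0.5],[0,0,-0.1438,0,0,0,0.5],[0,0,-0.1813,0,0,0,0.5]]]'

```text
t: 46.0
position: [0.5753, 0.0352, 0.213]
ee_rot: [[-0.006, 1.0, 0.003], [1.0, 0.006, 0.0], [-0.0, 0.003, -1.0]]
wrist_force: [-0.1, 0.3, -1.4]
grip_width: 0.0344
grip_force: 40.3
```

Converted, -0.18 m is -0.225, -0.14 m is -0.175.

>>> play_rows --commands '[[[-0.0313,-0.0113,0,0,0,0,0.5],[-0.075,-0.0275,0,0,0,0,0.5],[-0.125,-0.0463,0,0,0,0,0.5],[-0.175,-0.0638,0,0,0,0,0.5],[-0.225,-0.0825,0,0,0,0,0.5]]]'

```text
t: 46.5
position: [0.5095, -0.1465, 0.211]
ee_rot: [[-0.006, 1.0, 0.002], [1.0, 0.006, -0.001], [-0.001, 0.002, -1.0]]
wrist_force: [1.7, -0.8, -1.0]
grip_width: 0.0345
grip_force: 40.4
```

Converted, -0.195 m is -0.2438, -0.16 m is -0.2.

>>> play_rows --commands '[[[-0.05,-0.0188,0,0,0,0,0.5],[-0.1,-0.0363,0,0,0,0,0.5],[-0.15,-0.055,0,0,0,0,0.5],[-0.2,-0.0725,0,0,0,0,0.5],[-0.2438,-0.0888,0,0,0,0,0.5]]]'

```text
t: 47.0
position: [0.4394, -0.3424, 0.211]
ee_rot: [[-0.005, 1.0, 0.001], [1.0, 0.005, -0.001], [-0.001, 0.001, -1.0]]
wrist_force: [0.3, -0.0, 0.2]
grip_width: 0.0345
grip_force: 40.4
```

>>> play_rows --commands '[[[0,0,0,0,0,0,0.5],[0,0,0.025,0,0,0,0.5],[0,0,0.05,0,0,0,0.5],[0,0,0.05,0,0,0,0.5],[0,0,0.05,0,0,0,0.5]]]'

```text
t: 47.5
position: [0.4407, -0.3404, 0.1708]
ee_rot: [[-0.006, 1.0, 0.001], [1.0, 0.006, -0.0], [-0.0, 0.001, -1.0]]
wrist_force: [0.3, -0.2, -1.4]
grip_width: 0.0343
grip_force: 40.3
```

```bash
python3 st.py .4407,-.3406,.066
```

```text
t 47.5 p [ 0.4407 -0.3404  0.1708] yaw 0.34 zaxis [ 6.e-04 -5.e-04 -1.e+00] w 0.0343 F [ 0.3 -0.2 -1.4] gf 40.3 j [-0.72  0.37  1.57  0.    1.2  -0.73]
tool shift to [ 0.4407 -0.3406  0.066 ] [-2.000e-04 -1.000e-04  1.048e-01]
```

Converted, 0.099 m is 0.1238, 0.08 m is 0.1.

>>> play_rows --commands '[[[0,0,0.025,0,0,0,0.5],[0,0,0.0625,0,0,0,0.5],[0,0,0.1,0,0,0,0.5],[0,0,0.1238,0,0,0,0.5],[0,0,0.1238,0,0,0,0.5]]]'

```text
t: 48.0
position: [0.4401, -0.34, 0.0697]
ee_rot: [[-0.006, 1.0, -0.002], [1.0, 0.006, 0.002], [0.002, -0.002, -1.0]]
wrist_force: [0.7, 0.4, 0.1]
grip_width: 0.0349
grip_force: 40.3
```

Converted, 0.003 m is 0.0038, 0.002 m is 0.0025.

>>> play_rows --commands '[[[0,0,0.0025,0,0,0,0.5],[0,0,0.0038,0,0,0,0.5],[0,0,0.0038,0,0,0,0.5],[0,0,0.0038,0,0,0,0.5],[0,0,0.0038,0,0,0,0.5]]]'

```text
t: 48.5
position: [0.4405, -0.3407, 0.068]
ee_rot: [[-0.006, 1.0, 0.001], [1.0, 0.006, -0.0], [-0.0, 0.001, -1.0]]
wrist_force: [0.1, 1.2, -1.6]
grip_width: 0.0346
grip_force: 40.3
```

Lower 2 mm, release, lift, and go away toward the mat to look.

Converted, 0.002 m is 0.0025, 0.001 m is 0.0013.

>>> play_rows --commands '[[[0,0,0.0013,0,0,0,0.5],[0,0,0.0025,0,0,0,0.5],[0,0,0.0025,0,0,0,0.5],[0,0,0.0025,0,0,0,0.5],[0,0,0.0025,0,0,0,0.5]]]'

```text
t: 49.0
position: [0.4405, -0.3408, 0.066]
ee_rot: [[-0.006, 1.0, 0.0], [1.0, 0.006, -0.001], [-0.001, 0.0, -1.0]]
wrist_force: [-1.8, 0.4, 6.1]
grip_width: 0.034
grip_force: 41.1
```

>>> play_rows --commands '[[[0,0,0,0,0,0,0.5],[0,0,0,0,0,0,-0.5],[0,0,0,0,0,0,-0.5],[0,0,0,0,0,0,-0.5],[0,0,0,0,0,0,-0.5]]]'

```text
t: 49.5
position: [0.4404, -0.3406, 0.0654]
ee_rot: [[-0.006, 1.0, -0.0], [1.0, 0.006, 0.0], [0.0, -0.0, -1.0]]
wrist_force: [0.1, 0.2, 0.4]
grip_width: 0.0639
grip_force: 0.0
```

Converted, -0.15 m is -0.1875, -0.14 m is -0.175.

>>> play_rows --commands '[[[0,0,-0.025,0,0,0,-0.5],[0,0,-0.075,0,0,0,-0.5],[0,0,-0.125,0,0,0,-0.5],[0,0,-0.175,0,0,0,-0.5],[0,0,-0.1875,0,0,0,-0.5]]]'

```text
t: 50.0
position: [0.4413, -0.3413, 0.2201]
ee_rot: [[-0.006, 1.0, 0.005], [1.0, 0.006, -0.004], [-0.004, 0.005, -1.0]]
wrist_force: [0.0, -0.3, -0.4]
grip_width: 0.064
grip_force: 0.0
```

Converted, 0.225 m is 0.2813, 0.18 m is 0.225.

>>> play_rows --commands '[[[0.0563,0.0125,0,0,0,0,-0.5],[0.1125,0.025,0,0,0,0,-0.5],[0.1688,0.0375,0,0,0,0,-0.5],[0.225,0.05,0,0,0,0,-0.5],[0.2813,0.0625,0,0,0,0,-0.5]]]'

```text
t: 50.5
position: [0.489, -0.1135, 0.2151]
ee_rot: [[-0.005, 1.0, -0.0], [1.0, 0.005, 0.0], [0.0, -0.0, -1.0]]
wrist_force: [-0.2, -0.3, -0.5]
grip_width: 0.0641
grip_force: 0.0
```

>>> play_rows --commands '[[[0.05,0,0,0,0,0,-0.5],[0.1,0,0,0,0,0,-0.5],[0.15,0,0,0,0,0,-0.5],[0.1875,0,0,0,0,0,-0.5],[0.1875,0,0,0,0,0,-0.5]]]'

```text
t: 51.0
position: [0.4879, 0.0375, 0.215]
ee_rot: [[-0.009, 1.0, -0.001], [1.0, 0.009, 0.0], [0.0, -0.001, -1.0]]
wrist_force: [0.2, -0.2, 0.1]
grip_width: 0.0641
grip_force: 0.0
```

```bash
python3 st.py; python3 cmp.py 6
python3 - <<'E'
from h import *
o=[cv2.resize(cv2.imread(f"pics/raw6_{n}.png")[b[1]:b[3],b[0]:b[2]],(490,298),interpolation=cv2.INTER_CUBIC) for n,b in(("top",(200,140,380,250)),("side",(170,140,310,225)))]
cv2.imwrite("pics/g7.png",np.vstack(o))
E
```

```text
t 51.0 p [0.4879 0.0375 0.215 ] yaw 0.52 zaxis [-6.e-04  4.e-04 -1.e+00] w 0.0641 F [ 0.2 -0.2  0.1] gf 0.0 j [ 0.    0.18  1.71  0.    1.25 -0.01]
red [324.77 218.22] [324.83 218.38] d [0.07 0.16]
white [344.26 202.21] [344.33 202.48] d [0.07 0.26]
oil [307.63 201.84] [307.62 202.21] d [-0.    0.37]
sred [207.54 192.55] [207.35 192.54] d [-0.19 -0.01]
soil [236.25 195.01] [236.21 194.94] d [-0.05 -0.07]
swht [224.44 195.48] [224.18 195.47] d [-0.26 -0.01]
```

View pics/g7.png

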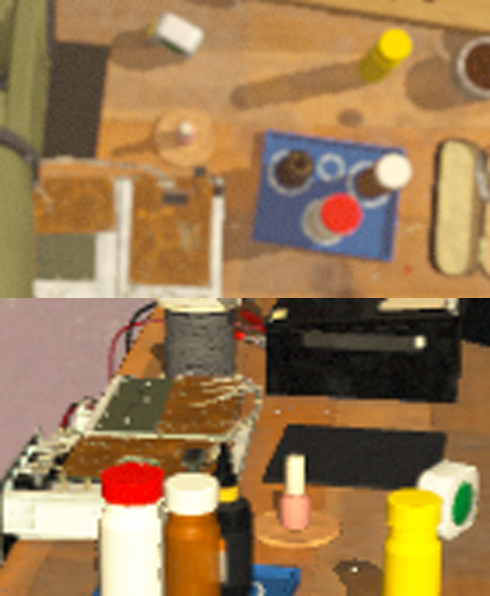

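All three are back within about 1 mm of where they started, the varnish bottle is centred on the coaster (185,135), and everything stands upright.

```bash
python3 -c "
from station import *
print(close_job())"
```

```text
the job is handed in; nothing more can be done
None
```

The job is handed in at about 51 s of the 131 s allowed: the varnish bottle stands in the middle of the coaster, the three containers are back within about 1 mm of where they started, and everything is upright, though the judge's result wasn't shown.

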